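# Load the ink tank and clamp it home

## Robot

A 6-joint arm with a two-finger parallel gripper is mounted at the origin on a cart in front of the work surface, level with it; the furniture and walls round the work are solid. World frame = base frame: x ahead of the robot, y to its left, z up, the work surface at z = 0. Lengths are in mm, angles in rad, forces in N, time in s.
With the tool pointing down it reaches from about 300 to 775 mm from the base axis. Payload 14.6 kg.
Tool frame: the origin (TCP) lies where the fingers leave the gripper's body, on its centre line; the fingertips stand 97 mm ahead of it and the grasp point (between the pads) lies 78 mm ahead of it (tip_extent is the z of the fingertips in the tool frame, in mm); z points along the fingers, y is the line along which they close (so a half turn about z gives the same grasp; the last joint's range is limited). The gripper opens to 94 mm and grips with 3 to 60 N. Pads are 16 mm wide; open, the fingers measure 119 mm over their backs; the gripper's body (75 mm by 177 mm) begins 78 mm behind the grasp point.
Start: joints at [1.254, 0.3, 1.521, -0, 1.321, -0.067], TCP at [135.964, 532.92, 302.646] pointing down, gripper open.
Joint ranges: [-3.03, 3.03], [-0.79, 2.21], [0.23, 2.52], [-1.04, 4.18], [0, 3.07], [-2.55, 2.55]. Speed limits (rad/s): [2.22, 2.22, 2.57, 3.14, 3.14, 3.14].

## Interface

Orientations are given as a rotation vector (axis times angle).
In Python, from workcell import sense, read_camera, sign_off, boxes_of, place_of, tip_extent gives the robot as it stands.
- The arm moves only by the tool jog_arm, never from a script. Its argument "deltas" is text: rows parted by semicolons, each of 7 numbers parted by spaces: the shift along the tool's x, y, z in m, then the turn, a rotation vector about the tool's x, y, z in degrees, then the opening, from -1 (shut) to 1 (fully open). A call has 1 to 12 rows; each row shifts and turns the commanded pose from where the row before left it, along the tool's axes as they then stand; what a row does not reach is not made up. A row lasts 1/12 s, in which the tool goes at most 41.7 mm and 7.16 degrees, less where a joint would pass 70% of its speed; a pose out of reach is approached as far as the arm can. A call is refused whole if a number of a shift passes 0.0417 or a number of a turn 7.16, either way. A call with a gripper value outside its range is refused whole. The fingers move at their own pace and stop on an object; "grip_force" is the grip in N (left out, the last holds). Time passes only in rows, so rows that do not move let the fingers close. It gives the time, the measured TCP pose, the force, the opening and the grip force at its end, in the units of the state.
- sense(): the state, without advancing time (a new reading comes with each control period).
- read_camera(name): name is "scene" or "side" or "wrist"; returns a dict with "pixels" (384x512x3 uint8, red, green, blue), "vfov" (degrees; the focal length in pixels is half the picture's height over the tangent of half this angle, whatever the lens; pixels are square), "cx", "cy" (the principal point, pixels), "k1" (the pictures are not rectified: a ray, as slopes to the right and down, at radius r is drawn at 1 + k1 r^2 times it, then the intrinsics apply), "position" and "attitude" of the camera in the world. Camera axes: x right, y up, looking along -z (the intrinsics and any distortion apply to the point x, -y, -z); pixel columns grow to the right and rows downward; lengths in mm; the calibration is good to about 2 mm. A picture is of the moment at which its call begins. There is no depth.
- sign_off(): hands the job in; it is judged then, once.
Trained networks look in the newest picture that a camera, given by its name, has taken for a name from the list of things; names that differ only in an ending like _2 or _b are one class to them, and where a whole thing is asked for, a point or a joint stands for the part that bears it (a point fixed in the world has none). Each returns a list of dicts, best first, with "confidence" (0 to 1); they miss things now and then, are a little off and sometimes report something else, mostly with a low value. They report only what shows in the picture. A call takes as long as a camera call. They do not tell look-alikes from the thing itself.
- boxes_of(target, camera): "location" ([row, column] in pixels, amid what is visible of it).
- place_of(target, camera): "location" ([row, column] in pixels: a listed point, or the origin of a listed thing).
The state is a dict: "clock": time; "joints": joint angles; "joint_velocities": joint speeds; "effort": joint torques, N m; "ee_pos": TCP position; "ee_rot": TCP orientation; "contact_force": force on the tool from outside, world axes, zero at the start; "ft_torque": the same for the moment, N m; "gripper_width": finger opening in mm; "gripper_force": force on a finger pad.
Only numpy, scipy, OpenCV 4.12 (cv2) and the standard library are available. Lean on these libraries where they do the work, as an engineer would, in place of code of your own. Each camera call takes 0.05 s, during which the arm holds its last target. There are 200 camera calls.

## Task

Load the black ink tank into the label printer: stand it upright in the printer's pocket and let go, then swing the stiff blue clamp over it and press the clamp's free end gently down until you feel the tank come up against its stop, fully home, and leave the clamp there. Leave the red tank and the other things on the counter alone, and do not force anything.

Things in the scene. Friction and masses are not known exactly. Their poses are not given: they have to be found in the camera images.
- printer: White label printer, 194 (x) by 120 mm (y), fixed. Origin on the counter under it; -x axis is its front, z up. In its frame, mm: front face x = -75, deck z = 40, pocket centre x = -20, y = 0; clamp hinge along y at x = 30, z = 107, between posts (10 wide) at y = +-25; grey roll cover, a lying cylinder, x = 50 to 116, up to z = 73.
- pocket_mouth (a point): Centre of the mouth of the rectangular pocket, 42 mm above the counter, 42 mm (printer x) by 32 mm (printer y): 1 mm play on every side of the tank, chamfer 1 mm. Its floor is a sprung plate 14 mm down, on which a tank put in comes to stand; it yields 8 mm to a firm stop. Spring 1.6 N at first, 5.2 N at the stop: it lifts the tank again unless the clamp holds it.
- pocket_home (a point): Point on the pocket's axis 22 mm below the mouth: where the middle of the tank's underside is when it is fully home.
- clamp (a joint): Hinge of the blue clamp (rad): 0 plate level, pointing to the front over the pocket; pi/2 upright; more: leaning back; limits -0.06 and 2.4. Stiff (about 0.4 N m of friction): it stays where it is left, also against the pocket's spring. Its upper face looks backwards while it is open. With the tank home it reads 0 to 0.18, as the foot is set.
- clamp_hinge (a point): Middle of the clamp's hinge axis, 107 mm above the counter; the axis runs along the printer's y.
- clamp_tab (a point): Point to press, on the clamp's upper face 90 mm from the hinge axis, between black ribs. Plate 34 mm wide, 10 mm thick (axis at mid-thickness), ends 102 mm from the axis. Under it, 50 mm from the axis, a rubber foot on a tight screw reaches 11 to 20 mm below the axis plane (differs each time). The tank is home when the force here, 5 to 8 N before, rises steeply.
- black_tank_centre (a point): Centre (half-way up) of the black ink tank: a box 40 (its x) by 30 (its y) by 76 mm high, white label panels and grey ribs on its 40 mm sides, loose on the counter, about 80 g. Grip across the 30 mm, in its upper half. Fits the pocket either way round, its x along the printer's x. Stands 62 mm out of the pocket, 54 when home.
- black_tank_foot (a point): Middle of the black tank's underside.
- red_tank_centre (a point): Centre of the red ink tank, of the same shape and size, standing on the counter. To be left alone.
- glass_1: Small drinking glass, 62 mm wide, 83 mm high, origin under its middle. To be left alone.
- calculator: Grey calculator, 118 x 69 x 13 mm, origin under its middle. To be left alone.
Not all that is in view belongs to the job. Of the things shaped like the part that bears black_tank_centre, the black one is meant.

How it is judged (in metres and radians):
On the way, in this order (a step that is already met when the one before it is completed fails the run):
1. the black tank stands upright in the pocket on the raised sprung floor, let go, with the clamp still open (z of black_tank_foot in the frame of pocket_mouth below -0.011 m and horizontal distance between black_tank_foot and pocket_mouth below 0.004 m and angle between black_tank_foot's own z axis and vertical below 0.08 rad and contact force between the fingers and black_tank below 0.1 N and value of joint clamp above 1 rad and z of black_tank_foot in the frame of pocket_home above 0.005 m), for 0.2 s.
2. the clamp is over the tank and has driven it home (value of joint clamp below 0.24 rad and z of black_tank_foot in the frame of pocket_home below 0.0012 m), for 0.2 s.
At the end, for the whole second after the job is handed in: The clamp lies over the tank (below 0.24 rad) and holds it down by itself; the black tank stands upright (within 0.06 rad) in the pocket, its underside within 1.2 mm of the home height and 4 mm of the pocket's axis, at rest (all of step 2 and horizontal distance between black_tank_foot and pocket_home below 0.004 m and angle between black_tank_foot's own z axis and vertical below 0.06 rad and linear speed of black_tank below 0.01 m/s); the robot touches nothing.
It fails at once if the clamp is pushed with more than 20 N (contact force between the fingers and clamp above 20 N).
It fails at once if the black tank is forced against the printer with more than 25 N while it is put in (contact force between black_tank and printer above 25 N and value of joint clamp above 1 rad).
It fails at once if the red tank is moved more than 20 mm (distance of red_tank_centre from where it was at the start of the episode above 0.02 m).
It fails at once if the glass or the calculator is moved more than 20 mm (distance of any of glass_1, calculator from where it was at the start of the episode above 0.02 m).
It also fails if it takes over 69 s, if anything falls off the work surface, if the arm or the gripper's body presses on something with over 40 N, if the wrist force passes 120 N, or if a joint passes its speed limit or range.

## Working session

There is one attempt and no reset: what is moved stays moved. The work goes in short steps, Python scripts to look and compute and a tool call to move; the robot and the scene stay as the last step left them, time stands still between calls to the robot, and variables do not carry over. Pictures are saved under pics/ and viewed, at most 10 in all, crops included, and the job is handed in when it is done.

Besides the shell and the picture viewer there is one more tool, called after ">>>" as name(argument=value, ...) on one line, values as JSON. jog_arm: Moves the arm, as the interface text tells. Its arguments: {"type":"object","properties":{"deltas":{"type":"string"},"grip_force":{"type":"number"}},"required":["deltas"]}

```bash
mkdir -p pics; ls
cat > h.py <<'E'
import numpy as np, cv2
from scipy.spatial.transform import Rotation as R
from workcell import *
def att(a):
    a=np.array(a,float)
    if a.shape==(3,3): return a
    return R.from_rotvec(a).as_matrix() if a.size==3 else R.from_quat(a).as_matrix()
def f(c): return 192/np.tan(np.radians(c['vfov'])/2)
def ray(c,rc):
    F=f(c); d=np.array([(rc[1]-c['cx'])/F,(rc[0]-c['cy'])/F]); u=d.copy()
    for _ in range(20): u=d/(1+c['k1']*(u@u))
    v=att(c['attitude'])@np.array([u[0],-u[1],-1]); return np.array(c['position'],float),v/np.linalg.norm(v)
def onz(c,rc,z):
    p,v=ray(c,rc); return p+v*(z-p[2])/v[2]
def tri(*rs):
    A=0;b=0
    for p,v in rs:
        M=np.eye(3)-np.outer(v,v); A=A+M; b=b+M@p
    x=np.linalg.solve(A,b); return x,[np.linalg.norm((np.eye(3)-np.outer(v,v))@(x-p)) for p,v in rs]
def proj(c,X):
    q=att(c['attitude']).T@(np.array(X,float)-np.array(c['position'],float)); u=np.array([q[0],-q[1]])/-q[2]
    u=u*(1+c['k1']*(u@u)); F=f(c); return np.array([c['cy']+F*u[1],c['cx']+F*u[0]])
def save(c,n,s=1.5): cv2.imwrite('pics/'+n,cv2.resize(c['pixels'][:,:,::-1],None,fx=s,fy=s))
E
python3 - <<'E'
from h import *
print(sense(),tip_extent)
C={}
for n in ['scene','side','wrist']:
    c=C[n]=read_camera(n); print(n,{k:v for k,v in c.items() if k!='pixels'})
    for t in ['pocket_mouth','clamp_hinge','clamp_tab','black_tank_centre','black_tank_foot','red_tank_centre','glass_1','calculator','printer']:
        print(t,[(np.round(d['location']).tolist(),round(d['confidence'],2)) for d in place_of(t,n)][:3])
cv2.imwrite('pics/a.png',np.hstack([cv2.resize(C[n]['pixels'][:,:,::-1],(400,300)) for n in ['scene','side']]))
save(C['scene'],'s.png');save(C['side'],'d.png')
E
```

```text
pics
{'clock': 0.0, 'joints': array([ 1.25438270e+00,  3.00437726e-01,  1.52159374e+00, -1.74210061e-05,
        1.32071892e+00, -6.66210392e-02]), 'joint_velocities': array([ 0.00073103, -0.00103729,  0.00030664,  0.00156427,  0.00066811,
       -0.00129954]), 'effort': array([ 1.82052067e-03, -5.31812632e+01, -3.52729011e+01,  7.09197437e-02,
        2.45045620e-02, -8.44087458e-05]), 'ee_pos': array([135.92834185, 532.77240962, 302.09922524]), 'ee_rot': array([-3.91321778e-01, -3.11691963e+00,  1.79023285e-03]), 'contact_force': array([ 0.22392984, -0.05569306, -0.10269031]), 'ft_torque': array([-0.03690277, -0.05262022,  0.01910605]), 'gripper_force': 0.0, 'gripper_width': 94.53689804252119} 97.19999999999999
scene {'vfov': 52.65001886758832, 'cx': 255.86239594719922, 'cy': 195.22493553201107, 'k1': -0.04754971647993175, 'position': array([  -9.72312621, -603.47597309,  674.62850521]), 'attitude': array([ 0.76292882, -0.43830782, -0.97523295])}
pocket_mouth [([206.0, 211.0], 0.68), ([235.0, 268.0], 0.34)]
clamp_hinge [([178.0, 225.0], 0.71)]
clamp_tab [([140.0, 242.0], 0.87), ([2
[... 705 characters left out ...]
.6)]
black_tank_centre [([204.0, 283.0], 0.93), ([176.0, 285.0], 0.85), ([210.0, 237.0], 0.51)]
black_tank_foot [([221.0, 282.0], 0.87), ([188.0, 286.0], 0.79)]
red_tank_centre [([181.0, 250.0], 0.97), ([202.0, 280.0], 0.25)]
glass_1 [([172.0, 234.0], 0.57)]
calculator [([313.0, 287.0], 0.6)]
printer [([254.0, 243.0], 0.97)]
wrist {'vfov': 69.42135332580136, 'cx': 251.6115832192753, 'cy': 190.87584258312538, 'k1': -0.0506347650774276, 'position': array([ 66.64958159, 551.05869698, 385.30656636]), 'attitude': array([-0.21398083, -0.16569374,  1.31452123])}
pocket_mouth []
clamp_hinge []
clamp_tab []
black_tank_centre []
black_tank_foot []
red_tank_centre []
glass_1 []
calculator []
printer []
```

Run:
```python
from h import *
a=cv2.imread('pics/s.png');b=cv2.imread('pics/d.png')
cv2.imwrite('pics/ab.png',np.vstack([cv2.resize(a[150:450,150:600],None,fx=1,fy=1),cv2.resize(b[150:450,150:600],None,fx=1,fy=1)]))
# crops at original scale x2.2
c=read_camera('scene');d=read_camera('side')
def cr(c,r0,r1,c0,c1,s): return cv2.resize(c['pixels'][r0:r1,c0:c1,::-1],None,fx=s,fy=s,interpolation=cv2.INTER_CUBIC)
A=cr(c,100,290,110,370,3);B=cr(d,130,340,160,360,3)
cv2.imwrite('pics/A.png',A);cv2.imwrite('pics/B.png',cr(d,140,340,160,400,3))
P=lambda s,d_:print(np.round(tri(ray(c,s),ray(d,d_))[0],1),np.round(tri(ray(c,s),ray(d,d_))[1],1))
for n,s,q in [('mouth',(206,211),(240,251)),('hinge',(178,225),(211,237)),('tab',(140,242),(173,213)),('bl1',(233,267),(204,283)),('bl2',(246,317),(176,285)),('f1',(243,265),(221,282)),('f2',(257,314),(188,286)),('red',(213,306),(181,250)),('glass',(220,347),(172,234)),('calc',(227,150),(313,287)),('printer',(211,223),(254,243))]: print(n,end=' ');P(s,q)
```

```text
mouth [ 518.7 -174.8   46.4] [5.5 5.5]
hinge [ 558.8 -189.6  107.2] [2.8 2.8]
tab [ 616.8 -201.7  183.2] [2.8 2.8]
bl1 [ 505.3 -329.1   40.4] [2.4 2.4]
bl2 [ 535.6 -439.2   36.6] [2.1 2.1]
f1 [ 506.6 -321.    -4.1] [6.8 6.8]
f2 [ 531.5 -437.2    0.7] [0.9 0.9]
red [ 609.5 -377.7   42.9] [1.5 1.5]
glass [ 691.1 -458.1   -7.3] [4.1 4.1]
calc [405.4 -62.2   2. ] [8. 8.]
printer [ 547.7 -179.2   -2.6] [4.1 4.1]
```

View pics/A.png

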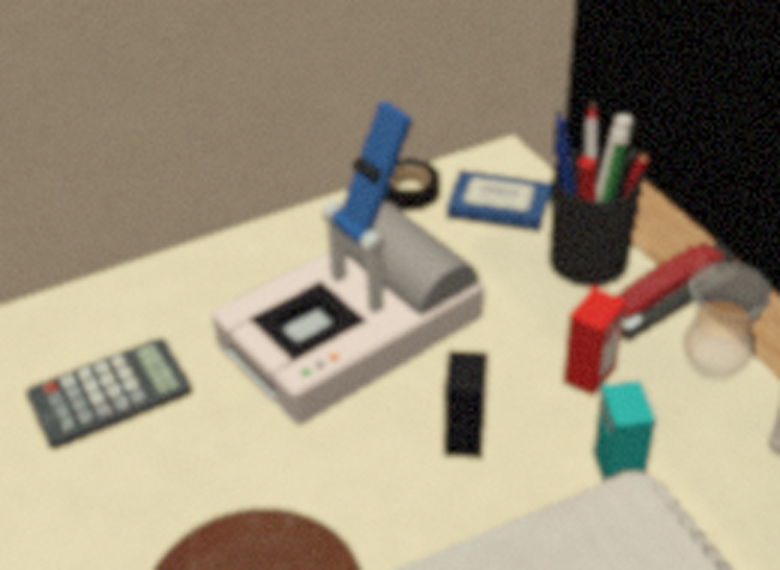

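View pics/B.png

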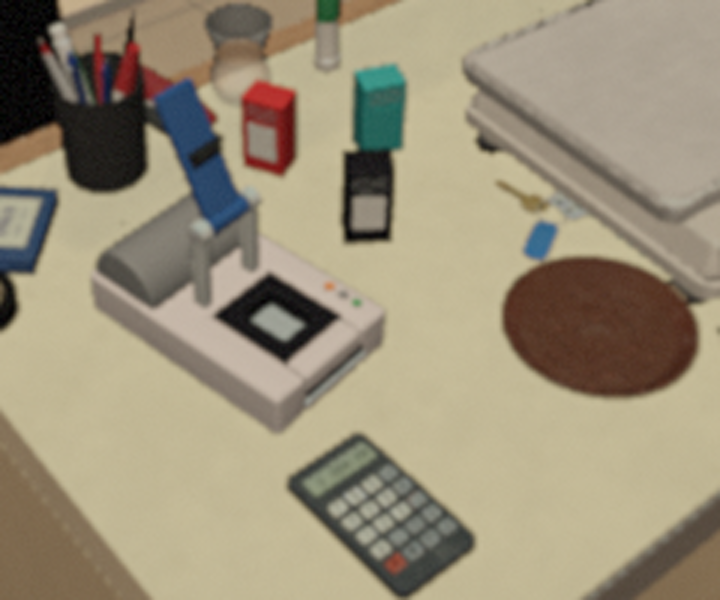

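The scene camera shows the printer with its pocket near (206,212), the open clamp, and the black tank at (235,265); a teal look-alike and the red tank stand behind it. In the side camera the black tank is at (205,283) with its label facing that camera. The triangulated heights fit: hinge 107 and tank centre 40. Next I plan a move past the printer for a wrist look.

```bash
cat >> h.py <<'E'
def toolM(yaw): # tool y at yaw deg, z down
    a=np.radians(yaw); y=np.array([np.cos(a),np.sin(a),0]); z=np.array([0,0,-1.]); return np.c_[np.cross(y,z),y,z]
def plan(p0,M0,p1,M1,n,g,dyaw=None):
    rv=R.from_matrix(M0.T@M1).as_rotvec()/n; M=M0.copy(); st=(np.array(p1)-p0)/n/1000
    out=[]
    for i in range(n):
        s=M.T@st; out.append(' '.join(f'{v:.4f}' for v in s)+' '+' '.join(f'{v:.2f}' for v in np.degrees(rv))+f' {g}'); M=M@R.from_rotvec(rv).as_matrix()
    for i in range(0,n,12): print(';'.join(out[i:i+12]),'\n')
def cur():
    s=sense(); return np.array(s['ee_pos']),R.from_rotvec(s['ee_rot']).as_matrix()
E
python3 - <<'E'
from h import *
c=read_camera('wrist'); p,M=cur(); Mc=att(c['attitude'])
print('cam in tool',M.T@(np.array(c['position'])-p),'axes',np.round(M.T@Mc,3))
s=read_camera('scene');d=read_camera('side')
S=lambda x,y,z:onz(s,(100+y/3,110+x/3),z)[:2].round()
D=lambda x,y,z:onz(d,(140+y/3,160+x/3),z)[:2].round()
print('deck scene',S(217,315,40),S(300,395,40),S(482,290,40)); print('deck side',D(383,312,40),D(278,405,40),D(95,280,40))
print('patch scene',[S(*q,42) for q in [(255,320),(317,285),(365,320),(295,355)]]);print('patch side',[D(*q,42) for q in [(218,318),(272,273),(340,318),(287,360)]])
print('tank top scene',[S(*q,76) for q in [(450,353),(487,353),(483,380),(448,380)]],'side',[D(*q,76) for q in [(345,152),(392,152),(392,180),(345,182)]],'base side',[D(*q,0) for q in[(348,240),(390,238)]],'scene',[S(*q,0) for q in[(447,453),(481,456)]])
plan(p,M,[430,150,330],M,14,1)
E
```

```text
cam in tool [ 71.66363357   0.43736926 -82.65686612] axes [[ 0.001  0.969  0.249]
 [ 1.    -0.001  0.   ]
 [ 0.001  0.249 -0.969]]
deck scene [ 485. -110.] [ 448. -218.] [ 618. -278.]
deck side [ 448. -203.] [485. -93.] [ 658. -154.]
patch scene [array([ 494., -141.]), array([ 553., -160.]), array([ 538., -216.]), array([ 479., -191.])]
patch side [array([ 556., -151.]), array([ 538., -209.]), array([ 474., -184.]), array([ 494., -132.])]
tank top scene [array([ 511., -309.]), array([ 525., -332.]), array([ 499., -343.]), array([ 487., -322.])] side [array([ 524., -326.]), array([ 489., -340.]), array([ 478., -307.]), array([ 511., -291.])] base side [array([ 513., -309.]), array([ 482., -324.])] scene [array([ 484., -323.]), array([ 495., -346.])]
-0.0271 -0.0213 -0.0020 0.00 0.00 0.00 1;-0.0271 -0.0213 -0.0020 0.00 0.00 0.00 1;-0.0271 -0.0213 -0.0020 0.00 0.00 0.00 1;-0.0271 -0.0213 -0.0020 0.00 0.00 0.00 1;-0.0271 -0.0213 -0.0020 0.00 0.00 0.00 1;-0.0271 -0.0213 -0.0020 0.00 0.00 0.00 1;-0.0271 -0.0213 -0.0020 0.00 0.00 0.00 1;-0.0271 -0.0213 -0.0020 0.00 0.00 0.00 1;-0.0271 -0.0213 -0.0020 0.00 0.00 0.00 1;-0.0271 -0.0213 -0.0020 0.00 0.00 0.00 1;-0.0271 -0.0213 -0.0020 0.00 0.00 0.00 1;-0.0271 -0.0213 -0.0020 0.00 0.00 0.00 1 

-0.0271 -0.0213 -0.0020 0.00 0.00 0.00 1;-0.0271 -0.0213 -0.0020 0.00 0.00 0.00 1
```

>>> jog_arm(deltas="-0.0271 -0.0213 -0.0020 0 0 0 1;-0.0271 -0.0213 -0.0020 0 0 0 1;-0.0271 -0.0213 -0.0020 0 0 0 1;-0.0271 -0.0213 -0.0020 0 0 0 1;-0.0271 -0.0213 -0.0020 0 0 0 1;-0.0271 -0.0213 -0.0020 0 0 0 1;-0.0271 -0.0213 -0.0020 0 0 0 1;-0.0271 -0.0213 -0.0020 0 0 0 1;-0.0271 -0.0213 -0.0020 0 0 0 1;-0.0271 -0.0213 -0.0020 0 0 0 1;-0.0271 -0.0213 -0.0020 0 0 0 1;-0.0271 -0.0213 -0.0020 0 0 0 1")

```text
clock: 2.75
ee_pos: [388.6, 203.3, 327.0]
ee_rot: [0.391, 3.117, 0.001]
contact_force: [1.0, 0.5, -0.4]
gripper_width: 94.1
gripper_force: 0.0
```

>>> jog_arm(deltas="-0.0271 -0.0213 -0.0020 0 0 0 1;-0.0271 -0.0213 -0.0020 0 0 0 1;-0.0150 -0.0290 0 0 0 0.5 1;-0.0150 -0.0290 0 0 0 0.5 1;-0.0150 -0.0290 0 0 0 0.5 1;-0.0150 -0.0290 0 0 0 0.5 1;-0.0150 -0.0290 0 0 0 0.5 1;-0.0150 -0.0290 0 0 0 0.5 1;-0.0150 -0.0290 0 0 0 0.5 1;-0.0150 -0.0290 0 0 0 0.5 1;-0.0150 -0.0290 0 0 0 0.5 1;0 0 0 0 0 0 1")

```text
clock: 3.75
ee_pos: [486.3, -142.3, 330.3]
ee_rot: [-0.52, -3.098, 0.001]
contact_force: [-0.2, 0.2, 0.3]
gripper_width: 93.8
gripper_force: 0.0
```

Run:
```python
from h import *
p,M=cur(); print(p,np.degrees(np.arctan2(M[1,1],M[0,1])),sense()['joints'])
```

```text
[ 486.29729076 -142.31573476  330.33440848] 70.95778962435662 [-3.56739107e-01  1.81736515e-01  1.60222432e+00 -7.70638757e-04
  1.35767789e+00 -1.59502313e+00]
```

Run:
```python
from h import *
c=read_camera('wrist')
for t in ['pocket_mouth','clamp_hinge','clamp_tab','black_tank_centre','black_tank_foot']:
    print(t,[(np.round(d['location'],1).tolist(),round(d['confidence'],2)) for d in place_of(t,'wrist')][:3])
save(c,'w1.png')
for d in place_of('pocket_mouth','wrist')[:1]: print(onz(c,d['location'],42))
for d in place_of('clamp_hinge','wrist')[:1]: print(onz(c,d['location'],107))
```

```text
pocket_mouth [([204.0, 242.0], 0.59)]
clamp_hinge [([257.2, 234.6], 0.9)]
clamp_tab [([333.5, 235.9], 0.65)]
black_tank_centre [([224.6, 135.7], 0.95)]
black_tank_foot [([215.8, 146.6], 0.75), ([256.5, 96.2], 0.64)]
[ 522.24929669 -168.76361514   42.        ]
[ 565.09508895 -191.12596254  107.        ]
```

View pics/w1.png

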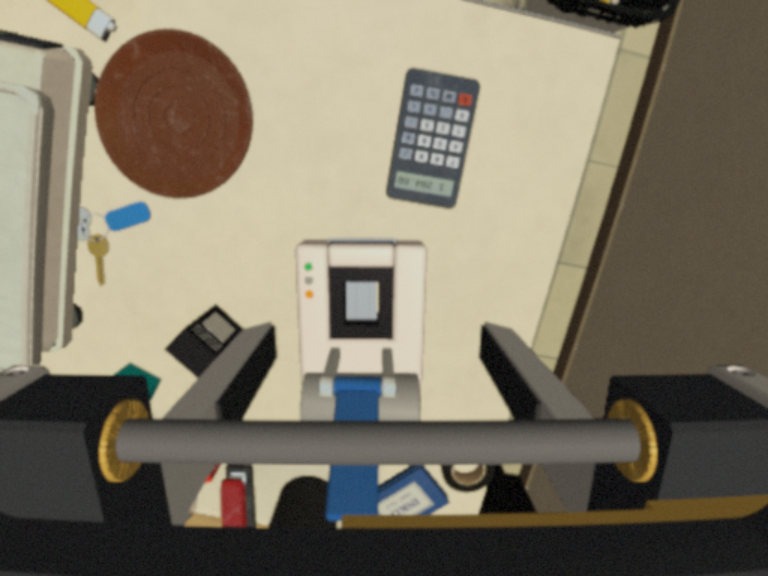

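The wrist view shows the pocket's black frame with its light plate, centre near (201,241) in original pixels, aligned with the image. The hinge is at (257,235), and the black tank at (225,136) is partly behind a finger. I measure the frame precisely and plan the leg to the tank.

```bash
cat >> h.py <<'E'
def frame_rect(c,box,th=70,z=42):
    r0,r1,c0,c1=box; g=cv2.cvtColor(c['pixels'],cv2.COLOR_RGB2GRAY)[r0:r1,c0:c1]
    g=cv2.resize(g,None,fx=4,fy=4,interpolation=cv2.INTER_CUBIC)
    m=(g<th).astype(np.uint8); k,_=cv2.findContours(m,cv2.RETR_EXTERNAL,cv2.CHAIN_APPROX_NONE)
    q=max(k,key=cv2.contourArea)[:,0,:]/4.-0.375+[c0,r0]
    W=np.array([onz(c,(b,a),z)[:2] for a,b in q],np.float32); return W,cv2.minAreaRect(W)
E
python3 - <<'E'
from h import *
c=read_camera('wrist'); p,M=cur()
W,r=frame_rect(c,(165,240,210,270)); print('wrist frame',r)
W,r=frame_rect(c,(195,255,105,165),z=76); print('wrist tank',r)
for n,b,bt in [('scene',(190,225,190,235),(210,256,252,280)),('side',(227,263,228,277),None)]:
    k=read_camera(n); W,r=frame_rect(k,b); print(n,r)
plan(p,M,[490,-325,260],toolM(-66),20,1)
E
```

```text
wrist frame ((518.7095947265625, -170.0538787841797), (57.39460372924805, 67.49756622314453), 70.54934692382812)
wrist tank ((496.0060119628906, -305.8504333496094), (36.94329071044922, 63.98479461669922), 25.20418930053711)
scene ((516.3477783203125, -175.16395568847656), (54.401451110839844, 63.58717727661133), 70.31118774414062)
side ((518.6373291015625, -169.285400390625), (57.9173583984375, 66.91519165039062), 70.56063842773438)
-0.0032 -0.0088 0.0035 0.00 0.00 6.86 1;-0.0042 -0.0084 0.0035 0.00 0.00 6.86 1;-0.0052 -0.0078 0.0035 0.00 0.00 6.86 1;-0.0061 -0.0071 0.0035 0.00 0.00 6.86 1;-0.0069 -0.0064 0.0035 0.00 0.00 6.86 1;-0.0076 -0.0055 0.0035 0.00 0.00 6.86 1;-0.0082 -0.0045 0.0035 0.00 0.00 6.86 1;-0.0087 -0.0035 0.0035 0.00 0.00 6.86 1;-0.0091 -0.0025 0.0035 0.00 0.00 6.86 1;-0.0093 -0.0014 0.0035 0.00 0.00 6.86 1;-0.0094 -0.0002 0.0035 0.00 0.00 6.86 1;-0.0093 0.0009 0.0035 0.00 0.00 6.86 1 

-0.0092 0.0020 0.0035 0.00 0.00 6.86 1;-0.0089 0.0031 0.0035 0.00 0.00 6.86 1;-0.0084 0.0041 0.0035 0.00 0.00 6.86 1;-0.0079 0.0051 0.0035 0.00 0.00 6.86 1;-0.0072 0.0060 0.0035 0.00 0.00 6.86 1;-0.0064 0.0068 0.0035 0.00 0.00 6.86 1;-0.0056 0.0075 0.0035 0.00 0.00 6.86 1;-0.0046 0.0081 0.0035 0.00 0.00 6.86 1
```

>>> jog_arm(deltas="-0.0032 -0.0088 0.0035 0 0 6.86 1;-0.0042 -0.0084 0.0035 0 0 6.86 1;-0.0052 -0.0078 0.0035 0 0 6.86 1;-0.0061 -0.0071 0.0035 0 0 6.86 1;-0.0069 -0.0064 0.0035 0 0 6.86 1;-0.0076 -0.0055 0.0035 0 0 6.86 1;-0.0082 -0.0045 0.0035 0 0 6.86 1;-0.0087 -0.0035 0.0035 0 0 6.86 1;-0.0091 -0.0025 0.0035 0 0 6.86 1;-0.0093 -0.0014 0.0035 0 0 6.86 1;-0.0094 -0.0002 0.0035 0 0 6.86 1;-0.0093 0.0009 0.0035 0 0 6.86 1")

```text
clock: 5.3
ee_pos: [488.4, -251.0, 288.5]
ee_rot: [2.432, 1.989, 0.0]
contact_force: [-0.2, 0.4, -0.7]
gripper_width: 93.7
gripper_force: 0.0
```

>>> jog_arm(deltas="-0.0092 0.0020 0.0035 0 0 6.86 1;-0.0089 0.0031 0.0035 0 0 6.86 1;-0.0084 0.0041 0.0035 0 0 6.86 1;-0.0079 0.0051 0.0035 0 0 6.86 1;-0.0072 0.0060 0.0035 0 0 6.86 1;-0.0064 0.0068 0.0035 0 0 6.86 1;-0.0056 0.0075 0.0035 0 0 6.86 1;-0.0046 0.0081 0.0035 0 0 6.86 1;0 0 0 0 0 0 1")

```text
clock: 6.05
ee_pos: [489.6, -326.6, 259.8]
ee_rot: [-3.074, -0.643, 0.001]
contact_force: [-0.9, 0.5, -0.2]
gripper_width: 93.8
gripper_force: 0.0
```

Run:
```python
from h import *
c=read_camera('wrist');p,M=cur(); print(p,np.degrees(np.arctan2(M[1,1],M[0,1])),sense()['joints'])
for t in ['black_tank_centre','black_tank_foot']:
    print(t,[(np.round(d['location'],1).tolist(),round(d['confidence'],2)) for d in place_of(t,'wrist')][:3])
save(c,'w2.png')
```

```text
[ 489.72631673 -325.89546546  260.20115567] -65.93968224712651 [-6.49418420e-01  4.20759260e-01  1.45834706e+00 -3.53117397e-05
  1.26330662e+00  5.01456695e-01]
black_tank_centre [([189.1, 355.7], 0.78)]
black_tank_foot [([181.4, 344.8], 0.65)]
```

View pics/w2.png

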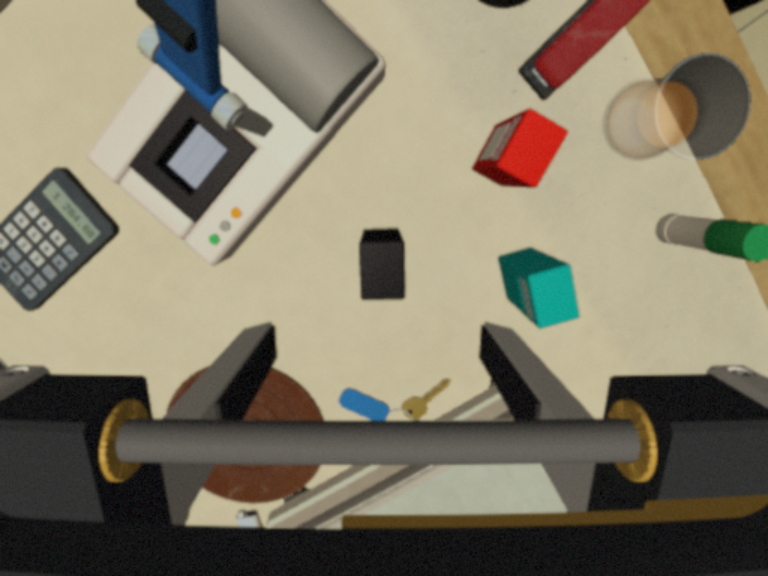

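The tank is centred at column 255 and squared up with the tool. Its top face spans about (160,241) to (199,270) in original pixels, and the darker strip above it is its far side.

Run:
```python
from h import *
c=read_camera('wrist');p,M=cur()
Q=np.array([onz(c,(y/1.5,x/1.5),76) for x,y in [(362,241),(404,241),(405,298),(360,298)]])
T=(Q-p)@M; print(T.round(1)); print(Q.mean(0),T.mean(0))
g=cv2.cvtColor(c['pixels'],cv2.COLOR_RGB2GRAY); print(g[146:204:2,255]); print(g[180,232:280:2])
m=(g[180:195,225:285].astype(float)<95)
for r in (165,175,185,195):
    row=np.where(g[r,225:285]<100)[0]+225; a,b=row.min()-.5,row.max()+.5; print(r,a,b,((onz(c,(r,a),76)-p)@M).round(1),((onz(c,(r,b),76)-p)@M).round(1))
```

```text
[[ 34.   -9.9 184.9]
 [ 34.   17.2 184.9]
 [ -4.3  18.5 184.9]
 [ -4.4 -11.6 184.9]]
[ 504.96328983 -322.36554573   76.        ] [ 14.82191392   3.56112519 184.91173358]
[183 186 185 151  40  15   9   7  34  48  45  47  40  46  48  40  38  41
  43  38  40  40  41  43  37  38  39 132 183]
[186 188 186 186 164  58  43  49  46  41  44  42  38  38  40  38  37  38
  38  79 177 184 183 185]
165 240.5 270.5 [ 29.7 -10.8 184.9] [ 29.8  18.4 184.9]
175 240.5 270.5 [ 19.8 -10.9 184.9] [ 19.8  18.6 184.9]
185 241.5 270.5 [  9.7 -10.  184.9] [  9.8  18.8 184.9]
195 241.5 269.5 [ -0.5 -10.  184.9] [ -0.5  18.  184.9]
```

>>> jog_arm(deltas="0.0075 0.002 0.01 0 0 0 1;0.0072 0.002 0.018 0 0 0 1;0 0 0.019 0 0 0 1;0 0 0.019 0 0 0 1;0 0 0.019 0 0 0 1;0 0 0.019 0 0 0 1;0 0 0.015 0 0 0 1;0 0 0.005 0 0 0 1;0 0 0 0 0 0 1")

```text
clock: 7.0
ee_pos: [504.9, -322.7, 135.2]
ee_rot: [-3.071, -0.655, 0.002]
contact_force: [0.1, 1.0, -0.6]
gripper_width: 93.8
gripper_force: 0.0
```

>>> jog_arm(deltas="0 0 0 0 0 0 0;0 0 0 0 0 0 0;0 0 0 0 0 0 -0.3;0 0 0 0 0 0 -0.6;0 0 0 0 0 0 -1;0 0 0 0 0 0 -1;0 0 0 0 0 0 -1;0 0 0 0 0 0 -1;0 0 0 0 0 0 -1;0 0 0 0 0 0 -1", grip_force=15)

```text
clock: 7.83
ee_pos: [504.9, -323.4, 136.6]
ee_rot: [-3.073, -0.653, 0.0]
contact_force: [-0.6, 1.5, -0.1]
gripper_width: 30.7
gripper_force: 0.4
```

Run:
```python
from h import *
p,M=cur(); print(p,np.degrees(np.arctan2(M[1,1],M[0,1])),M[:,2])
px=np.array([518.6,-170,0])
# lift plan: up 110 then to above pocket yaw -109.45
print('up'); plan(p+[0,0,90],M,[518.6,-170,226],toolM(-109.45),12,-1)
```

```text
[ 504.86665633 -323.37441515  136.62345631] -66.01265071049157 [-8.71379857e-05  7.94883522e-05 -9.99999993e-01]
up
0.0062 -0.0112 0.0001 -0.00 0.00 3.62 -1;0.0055 -0.0116 0.0001 -0.00 0.00 3.62 -1;0.0048 -0.0119 0.0001 -0.00 0.00 3.62 -1;0.0040 -0.0122 0.0001 -0.00 0.00 3.62 -1;0.0032 -0.0124 0.0001 -0.00 0.00 3.62 -1;0.0024 -0.0126 0.0001 -0.00 0.00 3.62 -1;0.0016 -0.0127 0.0001 -0.00 0.00 3.62 -1;0.0008 -0.0128 0.0001 -0.00 0.00 3.62 -1;0.0000 -0.0128 0.0001 -0.00 0.00 3.62 -1;-0.0008 -0.0128 0.0001 -0.00 0.00 3.62 -1;-0.0016 -0.0127 0.0001 -0.00 0.00 3.62 -1;-0.0024 -0.0126 0.0001 -0.00 0.00 3.62 -1
```

>>> jog_arm(deltas="0 0 0 0 0 0 -1;0 0 0 0 0 0 -1;0 0 0 0 0 0 -1;0 0 0 0 0 0 -1;0 0 -0.004 0 0 0 -1;0 0 -0.012 0 0 0 -1;0 0 -0.017 0 0 0 -1;0 0 -0.017 0 0 0 -1;0 0 -0.017 0 0 0 -1;0 0 -0.017 0 0 0 -1;0 0 -0.006 0 0 0 -1")

```text
clock: 8.75
ee_pos: [505.4, -323.7, 230.3]
ee_rot: [3.07, 0.652, 0.004]
contact_force: [-0.0, -1.0, 0.3]
gripper_width: 30.0
gripper_force: 15.0
```

>>> jog_arm(deltas="0.0062 -0.0112 0 0 0 3.62 -1;0.0055 -0.0116 0 0 0 3.62 -1;0.0048 -0.0119 0 0 0 3.62 -1;0.0040 -0.0122 0 0 0 3.62 -1;0.0032 -0.0124 0 0 0 3.62 -1;0.0024 -0.0126 0 0 0 3.62 -1;0.0016 -0.0127 0 0 0 3.62 -1;0.0008 -0.0128 0 0 0 3.62 -1;0 -0.0128 0 0 0 3.62 -1;-0.0008 -0.0128 0 0 0 3.62 -1;-0.0016 -0.0127 0 0 0 3.62 -1;-0.0024 -0.0126 0 0 0 3.62 -1")

```text
clock: 9.75
ee_pos: [518.2, -169.5, 226.8]
ee_rot: [-3.096, 0.536, 0.0]
contact_force: [-0.1, -0.4, 0.2]
gripper_width: 30.1
gripper_force: 15.0
```

>>> jog_arm(deltas="0 0 0 0 0 0 -1;0 0 0 0 0 0 -1;0 0 0 0 0 0 -1")

```text
clock: 10.0
ee_pos: [518.3, -170.6, 226.8]
ee_rot: [3.097, -0.528, 0.0]
contact_force: [0.1, 0.2, -0.7]
gripper_width: 30.1
gripper_force: 15.0
```

Run:
```python
from h import *
p,M=cur(); print(p,np.degrees(np.arctan2(M[1,1],M[0,1])),sense()['joints'])
c=read_camera('wrist');s=read_camera('scene');d=read_camera('side')
def cr(c,r0,r1,c0,c1,s): return cv2.resize(c['pixels'][r0:r1,c0:c1,::-1],None,fx=s,fy=s,interpolation=cv2.INTER_CUBIC)
A=cr(s,130,240,170,260,4.4);B=cr(d,140,270,200,300,4)
A=cv2.resize(A,(396,520))if 0 else A
H=max(A.shape[0],B.shape[0]); pad=lambda x:np.pad(x,((0,H-x.shape[0]),(0,0),(0,0)))
cv2.imwrite('pics/c3.png',np.hstack([pad(A),pad(B)])); print(A.shape,B.shape)
save(c,'w3.png')
```

```text
[ 518.27228683 -170.64136845  226.75708117] -109.3349049370879 [-3.85158470e-01  3.64190338e-01  1.62041037e+00 -1.38469338e-04
  1.15680286e+00  1.52315129e+00]
(484, 396, 3) (520, 400, 3)
```

View pics/c3.png

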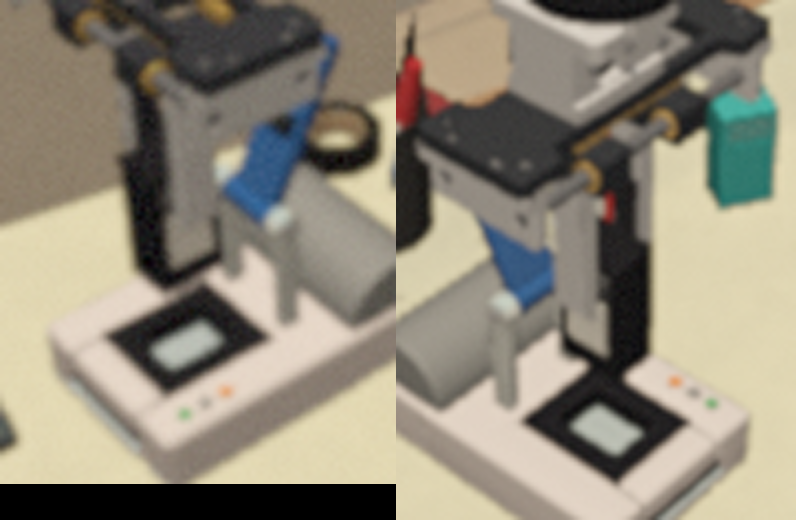

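View pics/w3.png

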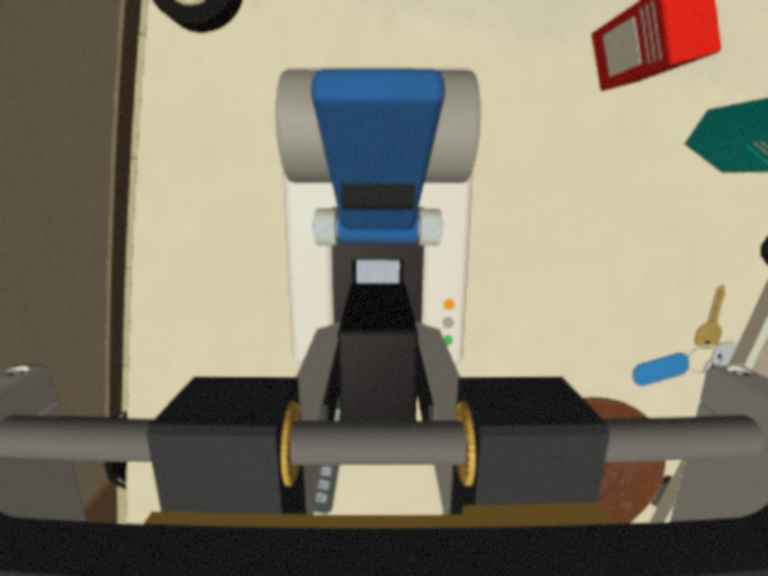

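The views show the tank held upright over the frame. In the wrist view the tank (columns 350–409) and the frame (333–424) are both centred at column 378.5. I go down to 8 mm above the mouth and compare.

>>> jog_arm(deltas="0 0 0.01 0 0 0.1 -1;0 0 0.012 0 0 0 -1;0 0 0.01 0 0 0 -1;0 0 0.006 0 0 0 -1;0 0 0.002 0 0 0 -1;0 0 0 0 0 0 -1;0 0 0 0 0 0 -1")

```text
clock: 10.73
ee_pos: [518.4, -170.2, 186.9]
ee_rot: [3.096, -0.533, 0.001]
contact_force: [-0.6, -0.6, 0.5]
gripper_width: 30.2
gripper_force: 15.0
```

Run:
```python
from h import *
p,M=cur(); print(p,np.degrees(np.arctan2(M[1,1],M[0,1])),sense()['contact_force'])
s=read_camera('scene');d=read_camera('side')
def cr(c,r0,r1,c0,c1,s): return cv2.resize(c['pixels'][r0:r1,c0:c1,::-1],None,fx=s,fy=s,interpolation=cv2.INTER_CUBIC)
cv2.imwrite('pics/c4.png',np.hstack([cr(s,170,230,185,235,8),cr(d,210,270,225,275,8)]))
# predicted foot outline if tank centred in tool, and pocket outline at 518.6,-170
f=p[2]-136.6; print('foot z',f)
X=np.array([.943,-.333]);Y=np.array([.333,.943])
for n,c,o,k in [('scene',s,(170,185),0),('side',d,(210,225),400)]:
    for nm,ctr,hx,hy,z in [('foot',p[:2],20,15,f),('frame',np.array([518.6,-170]),33.5,29,42)]:
        print(n,nm,[((proj(c,[*(ctr+a*hx*X+b*hy*Y),z])-o)*8+[0,k])[::-1].round().tolist() for a,b in [(-1,1),(-1,-1),(1,-1),(1,1)]])
```

```text
[ 518.4471246  -170.22527547  186.87875779] -109.54983198393488 [-0.5897197  -0.59391958  0.45308117]
foot z 50.27875778973507
scene foot [[120.0, 262.0], [179.0, 316.0], [290.0, 256.0], [231.0, 204.0]]
scene frame [[59.0, 277.0], [170.0, 383.0], [355.0, 280.0], [242.0, 182.0]]
side foot [[634.0, 321.0], [709.0, 261.0], [599.0, 193.0], [524.0, 251.0]]
side frame [[636.0, 398.0], [779.0, 279.0], [596.0, 167.0], [452.0, 277.0]]
```

View pics/c4.png

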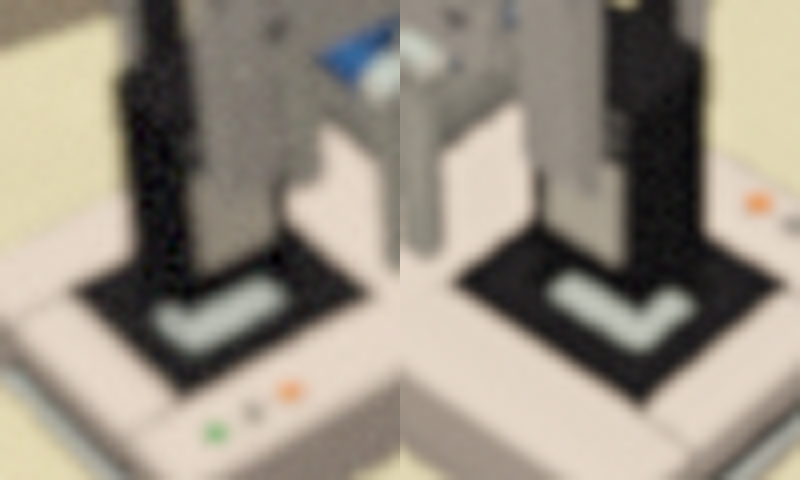

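Run:
```python
from h import *
p,M=cur(); f0=p[2]-136.6
s=read_camera('scene');d=read_camera('side')
X=np.array([.943,-.333]);Y=np.array([.333,.943])
for n,c,rows,cs in [('scene',s,(192,196,200),(190,230)),('side',d,(228,232,236),(235,275))]:
    g=cv2.cvtColor(c['pixels'],cv2.COLOR_RGB2GRAY).astype(int)
    for r in rows: print(n,r,cs[0],g[r,cs[0]:cs[1]].tolist())
    for a,b in [(-1,1),(-1,-1),(1,-1),(1,1)]:
        e=[proj(c,[*(p[:2]+a*20*X+b*15*Y),z]) for z in (f0,f0+30)]; print((a,b),np.round(e,1).tolist())
```

```text
scene 192 190 [213, 212, 215, 214, 214, 214, 212, 213, 207, 186, 138, 75, 22, 26, 19, 12, 17, 27, 58, 97, 130, 136, 134, 127, 123, 122, 121, 121, 109, 96, 90, 115, 131, 140, 160, 190, 208, 216, 218, 219]
scene 196 190 [214, 212, 210, 211, 210, 210, 214, 216, 216, 208, 177, 116, 48, 21, 18, 21, 16, 17, 66, 106, 121, 134, 133, 133, 133, 134, 134, 134, 122, 99, 120, 177, 205, 215, 216, 219, 217, 217, 218, 218]
scene 200 190 [217, 217, 216, 217, 218, 217, 218, 219, 217, 212, 187, 138, 73, 31, 27, 19, 19, 28, 40, 80, 117, 131, 136, 132, 125, 117, 105, 83, 71, 40, 26, 31, 46, 95, 145, 180, 204, 215, 216, 217]
(-1, 1) [[202.7, 200.1], [193.2, 198.8]]
(-1, -1) [[209.4, 207.3], [199.8, 206.2]]
(1, -1) [[201.9, 221.2], [192.4, 220.4]]
(1, 1) [[195.4, 213.8], [185.9, 212.9]]
side 228 235 [217, 217, 217, 216, 206, 174, 146, 141, 142, 141, 143, 140, 136, 133, 122, 96, 75, 57, 41, 24, 19, 19, 21, 23, 15, 19, 16, 59, 141, 197, 211, 212, 214, 214, 214, 213, 214, 215, 214, 214]
side 232 235 [215, 215, 215, 216, 217, 204, 149, 93, 122, 144, 149, 146, 136, 132, 139, 149, 147, 112, 59, 24, 18, 23, 23, 23, 18, 15, 18, 63, 152, 205, 217, 216, 214, 211, 208, 205, 207, 208, 210, 213]
side 236 235 [215, 216, 216, 217, 214, 197, 141, 89, 125, 154, 160, 159, 159, 159, 160, 157, 149, 112, 59, 23, 19, 23, 23, 20, 21, 16, 19, 61, 155, 209, 218, 217, 209, 196, 189, 190, 199, 205, 203, 197]
(-1, 1) [[250.1, 254.3], [239.9, 254.2]]
(-1, -1) [[242.5, 263.5], [232.4, 263.7]]
(1, -1) [[234.0, 249.8], [223.9, 249.6]]
(1, 1) [[241.2, 240.5], [231.1, 240.1]]
```

The tank and frame agree within about 1 mm in both views, which is inside the play plus chamfer. I lower in small steps with a light grip and watch the force.

>>> jog_arm(deltas="0 0 0.003 0 0 0 -1;0 0 0.003 0 0 0 -1;0 0 0.0015 0 0 0 -1;0 0 0.001 0 0 0 -1;0 0 0.001 0 0 0 -1;0 0 0.001 0 0 0 -1;0 0 0 0 0 0 -1", grip_force=8)

```text
clock: 11.52
ee_pos: [519.0, -170.4, 177.1]
ee_rot: [3.095, -0.533, 0.004]
contact_force: [2.3, -0.8, 6.2]
gripper_width: 30.0
gripper_force: 8.0
```

>>> jog_arm(deltas="0 0 -0.002 0 0 0 -1;0.001 0 0 0 0 0 -1;0 0 0.001 0 0 0 -1;0 0 0.001 0 0 0 -1;0 0 0 0 0 0 -1;0 0 0 0 0 0 -1")

```text
clock: 12.02
ee_pos: [519.6, -170.6, 176.6]
ee_rot: [3.096, -0.533, 0.002]
contact_force: [0.4, -0.7, 3.9]
gripper_width: 29.7
gripper_force: 8.0
```

>>> jog_arm(deltas="0.0006 0 0 0 0 0 -1;0 0 0.0005 0 0 0 -1;0 0 0.0005 0 0 0 -1;0 0 0 0 0 0 -1")

```text
clock: 12.35
ee_pos: [520.3, -170.9, 175.8]
ee_rot: [3.096, -0.533, 0.003]
contact_force: [2.2, -0.7, 8.6]
gripper_width: 29.8
gripper_force: 8.0
```

Run:
```python
from h import *
p,M=cur(); 
for i in range(3):
    s=sense(); print(s['contact_force'].round(2),s['ft_torque'].round(3), (M.T@s['ft_torque']).round(3)); read_camera('side')
print(p,M[:,2])
```

```text
[ 2.2  -0.67  8.61] [-0.036 -0.192  0.035] [ 0.031  0.193 -0.035]
[ 2.24 -0.58  6.86] [-0.012 -0.174 -0.019] [0.047 0.168 0.019]
[ 2.02 -1.46  8.16] [-0.038 -0.145 -0.009] [0.013 0.15  0.009]
[ 520.32763672 -170.86313306  175.77084438] [ 1.85000221e-03 -7.07852182e-04 -9.99998038e-01]
```

>>> jog_arm(deltas="0 0 -0.003 0 0 0 -1;0.0015 0 -0.001 0 0 0 -1;0 0 0.0015 0 0 0 -1;0 0 0.001 0 0 0 -1;0 0 0.001 0 0 0 -1;0 0 0 0 0 0 -1;0 0 0 0 0 0 -1")

```text
clock: 13.08
ee_pos: [521.2, -171.2, 175.6]
ee_rot: [-3.096, 0.533, 0.0]
contact_force: [0.6, -1.0, 1.2]
gripper_width: 30.1
gripper_force: 8.0
```

Run:
```python
from h import *
p,M=cur(); 
for i in range(3):
    s=sense(); print((M.T@s['contact_force']).round(2), (M.T@s['ft_torque']).round(3)); read_camera('side')
print(p,M[:,2],s['gripper_force'])
d=read_camera('side');s=read_camera('scene')
def cr(c,r0,r1,c0,c1,s): return cv2.resize(c['pixels'][r0:r1,c0:c1,::-1],None,fx=s,fy=s,interpolation=cv2.INTER_CUBIC)
cv2.imwrite('pics/c5.png',np.hstack([cr(s,160,230,185,235,8),cr(d,200,270,225,275,8)]))
```

```text
[ 0.93  0.78 -1.22] [-0.007 -0.147  0.02 ]
[-0.14 -0.01 -2.15] [-0.014 -0.096  0.011]
[ 0.58  0.31 -1.77] [-0.025 -0.109 -0.011]
[ 521.23180194 -171.18875088  175.61908754] [ 5.53032419e-06  5.52361235e-05 -9.99999998e-01] 8.000046461820602
```

>>> jog_arm(deltas="0 0 0.001 0 0 0 -1;0 0 0.001 0 0 0 -1;0 0 0 0 0 0 -1;0 0 0 0 0 0 -1")

```text
clock: 13.67
ee_pos: [521.8, -171.4, 174.4]
ee_rot: [3.096, -0.533, 0.003]
contact_force: [2.2, -1.6, 5.7]
gripper_width: 29.9
gripper_force: 8.0
```

Run:
```python
from h import *
p,M=cur(); 
for i in range(3):
    s=sense(); print((M.T@s['contact_force']).round(2), (M.T@s['ft_torque']).round(3)); read_camera('side')
print(p,M[:,2],s['gripper_force'])
```

```text
[ 2.65  0.73 -5.69] [0.006 0.22  0.031]
[ 2.07 -0.89 -5.8 ] [-0.03   0.265  0.017]
[ 1.84 -0.25 -5.86] [-0.027  0.164  0.01 ]
[ 521.7633609  -171.35002391  174.38592935] [ 2.10680188e-03 -7.67605217e-04 -9.99997486e-01] 8.000300377607346
```

View pics/c5.png

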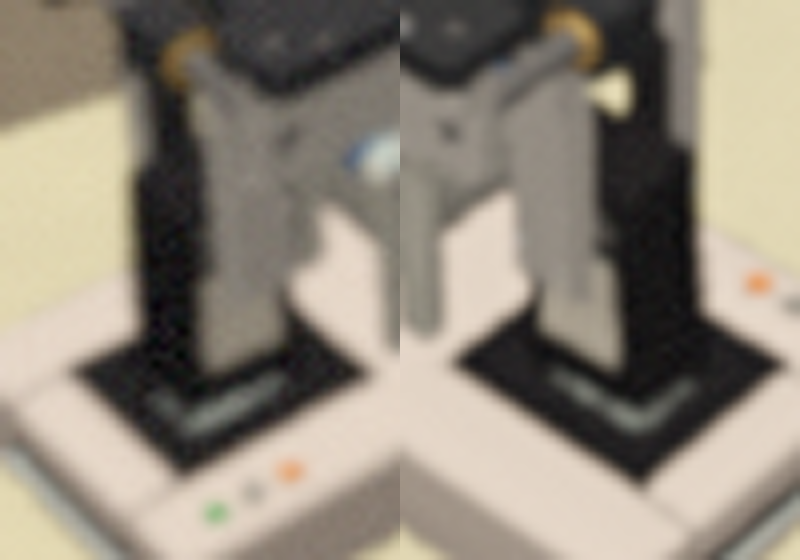

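The picture shows the tank's foot has swung slightly forward in the light grip: the side-view right edge leans from (690,150) to (700,320) in crop pixels. The force and torque show the front edge resting on the front chamfer. I lift clear, grip firmer and measure the lean.

>>> jog_arm(deltas="0 0 -0.003 0 0 0 -1;0 0 -0.005 0 0 0 -1;0 0 -0.004 0 0 0 -1;0 0 0 0 0 0 -1;0 0 0 0 0 0 -1", grip_force=30)

```text
clock: 14.23
ee_pos: [521.2, -171.2, 185.8]
ee_rot: [3.096, -0.533, 0.0]
contact_force: [-0.5, 0.2, -0.7]
gripper_width: 30.2
gripper_force: 30.0
```

```bash
cat > lean.py <<'E'
from h import *
from scipy.optimize import least_squares
p,M=cur(); print(p,np.degrees(np.arctan2(M[1,1],M[0,1])))
X=np.array([.943,-.333,0]);Y=np.array([.333,.943,0]);Z=np.array([0,0,1.])
obs=[]; P=p-[0,0,78]  # grasp point
for n,b,lo,hi,rise in [('side',(-20,-15),259,272,1),('side',(20,15),234,246,0),('scene',(-20,15),193,208,0)]:
    c=read_camera(n); g=cv2.cvtColor(c['pixels'],cv2.COLOR_RGB2GRAY).astype(float)
    bias={'side':0.06,'scene':1.1}[n]
    a=proj(c,P+b[0]*X+b[1]*Y-20*Z); e=proj(c,P+b[0]*X+b[1]*Y-52*Z)
    for r in range(int(np.ceil(a[0])),int(e[0])-1):
        v=g[r,lo:hi]
        if b[0]==20 and v[:8].max()<190: continue
        bright=v[-4:].mean() if rise else v[:4].mean(); h=(bright+20)/2 if b[0]<0 else (bright+70)/2
        idx=[i for i in range(len(v)-1) if (v[i]-h)*(v[i+1]-h)<=0 and (v[i+1]>v[i])==bool(rise)]
        if not idx or bright<150: continue
        i=idx[-1] if rise else idx[0]; obs.append((c,b,r,lo+i+(h-v[i])/(v[i+1]-v[i])-bias,n))
def res(q):
    ex,ey,t,u=q; o=[]   # offset at grasp point, lean of foot per mm toward +X,+Y
    for c,b,r,col,n in obs:
        bx,by=np.sign(b[0])*19.6,np.sign(b[1])*14.6
        A=[proj(c,P+(bx+ex-s*t)*X+(by+ey-s*u)*Y+s*Z) for s in (-20,-52)]
        w=(r-A[0][0])/(A[1][0]-A[0][0]); o.append(A[0][1]+w*(A[1][1]-A[0][1])-col)
    return np.r_[o,np.array(q)*[.1,.3,1,30]]
s=least_squares(res,[0,0,0,0]); print('n',len(obs),'ex ey tx ty',s.x.round(3),'foot dx,dy',s.x[:2]+s.x[2:]*58,'rms',np.sqrt(np.mean(s.fun[:-4]**2)))
for n in ('side','scene'): print(n,[(o[1][0],o[2],round(o[3],2)) for o in obs if o[4]==n])
E
python3 lean.py
```

```text
[ 521.21657571 -171.15959869  185.83172587] -109.55070192759383
n 26 ex ey tx ty [-0.876 -0.996 -0.02   0.004] foot dx,dy [-2.04594332 -0.76298152] rms 0.6928739599413896
side [(-20, 230, np.float64(262.21)), (-20, 231, np.float64(262.17)), (-20, 232, np.float64(262.24)), (-20, 233, np.float64(262.35)), (-20, 234, np.float64(262.34)), (-20, 235, np.float64(262.28)), (-20, 236, np.float64(262.39)), (-20, 237, np.float64(262.49)), (-20, 238, np.float64(262.65)), (20, 228, np.float64(240.59)), (20, 229, np.float64(241.16)), (20, 230, np.float64(241.24)), (20, 231, np.float64(241.07)), (20, 232, np.float64(241.0)), (20, 233, np.float64(241.02)), (20, 234, np.float64(241.13)), (20, 235, np.float64(241.19)), (20, 236, np.float64(240.91))]
scene [(-20, 191, np.float64(199.86)), (-20, 192, np.float64(199.87)), (-20, 193, np.float64(199.83)), (-20, 194, np.float64(199.85)), (-20, 195, np.float64(199.91)), (-20, 196, np.float64(199.96)), (-20, 197, np.float64(199.92)), (-20, 198, np.float64(199.96))]
```

>>> jog_arm(deltas="-0.0028 0 0 0 1.5 0 -1;-0.0028 0 0 0 1.5 0 -1;0 0 0 0 0 0 -1;0 0 0 0 0 0 -1")

```text
clock: 14.72
ee_pos: [515.9, -169.3, 185.6]
ee_rot: [3.086, -0.532, 0.08]
contact_force: [0.5, -0.5, -1.5]
gripper_width: 29.8
gripper_force: 30.0
```

Run:
```python
from h import *
p,M=cur(); print(p,M[:,2])
for n,lo,hi,rise,rows in [('side',259,272,1,range(226,239)),('scene',193,208,0,range(186,200))]:
    c=read_camera(n); g=cv2.cvtColor(c['pixels'],cv2.COLOR_RGB2GRAY).astype(float); o=[]
    for r in rows:
        v=g[r,lo:hi]; h=115
        i=[i for i in range(len(v)-1) if (v[i]-h)*(v[i+1]-h)<=0][-1 if rise else 0]; o.append(lo+i+(h-v[i])/(v[i+1]-v[i]))
    print(n,np.round(o,2),'slope',np.polyfit(list(rows),o,1)[0])
```

```text
[ 515.85145308 -169.26514573  185.58369207] [ 0.04855834 -0.01724521 -0.99867146]
side [262.24 262.3  262.36 262.31 262.32 262.43 262.49 262.49 262.49 262.48
 262.46 262.46 262.59] slope 0.023460238589081625
scene [200.3  200.38 200.54 200.69 200.88 200.89 200.92 200.94 201.06 201.1
 201.24 201.32 201.42 201.55] slope 0.08847220492749666
```

>>> jog_arm(deltas="-0.0023 0 0 0 1.25 0 -1;-0.0023 0 0 0 1.25 0 -1;0 0 0 0 0 0 -1;0 0 0 0 0 0 -1")

```text
clock: 15.15
ee_pos: [511.7, -167.8, 185.3]
ee_rot: [3.077, -0.53, 0.146]
contact_force: [-0.1, 0.5, -0.8]
gripper_width: 29.9
gripper_force: 30.0
```

```bash
cat > edge.py <<'E'
from h import *
p,M=cur(); print(p,M[:,2])
for n,lo,hi,rise,rows,s0,pos in [('side',259,272,1,range(226,239),-.02,-.34/3),('scene',193,208,0,range(186,200),.137,.35/3.16*1)]:
    c=read_camera(n); g=cv2.cvtColor(c['pixels'],cv2.COLOR_RGB2GRAY).astype(float); o=[]
    for r in rows:
        v=g[r,lo:hi]; h=115
        i=[i for i in range(len(v)-1) if (v[i]-h)*(v[i+1]-h)<=0][-1 if rise else 0]; o.append(lo+i+(h-v[i])/(v[i+1]-v[i]))
    k=np.polyfit(list(rows),o,1); print(n,'end',np.polyval(k,{'side':242,'scene':202}[n]),'slope',k[0],'tilt fwd rad',(k[0]-s0)*(3/.34 if n=='side' else -3.16/.35)/3)
E
python3 edge.py
```

```text
[ 511.67989129 -167.81753759  185.32760078] [ 0.08943333 -0.03179067 -0.99548532]
side end 262.09953365287737 slope -0.02808998046727482 tilt fwd rad -0.023794060197867114
scene end 202.23844428034832 slope 0.13508054864678987 tilt fwd rad 0.0057766345487086255
```

The tank is upright again and its foot sits about 1.7 mm further back than at the first try. I lower along the true vertical.

>>> jog_arm(deltas="-0.0003 0 0.003 0 0 0 -1;-0.0003 0 0.003 0 0 0 -1;-0.0001 0 0.001 0 0 0 -1;-0.0001 0 0.001 0 0 0 -1;0 0 0 0 0 0 -1;0 0 0 0 0 0 -1")

```text
clock: 15.75
ee_pos: [511.6, -167.7, 177.2]
ee_rot: [3.077, -0.53, 0.148]
contact_force: [0.3, -0.2, 0.7]
gripper_width: 29.8
gripper_force: 30.0
```

>>> jog_arm(deltas="-0.0001 0 0.001 0 0 0 -1;-0.0001 0 0.001 0 0 0 -1;-0.0001 0 0.001 0 0 0 -1;0 0 0 0 0 0 -1")

```text
clock: 16.08
ee_pos: [511.5, -167.7, 174.0]
ee_rot: [3.077, -0.53, 0.147]
contact_force: [-0.3, -0.7, 0.0]
gripper_width: 29.5
gripper_force: 30.0
```

>>> jog_arm(deltas="-0.0001 0 0.001 0 0 0 -1;-0.0001 0 0.001 0 0 0 -1;-0.0001 0 0.001 0 0 0 -1;0 0 0 0 0 0 -1")

```text
clock: 16.42
ee_pos: [511.5, -167.7, 171.0]
ee_rot: [3.077, -0.53, 0.147]
contact_force: [0.1, 0.4, -0.6]
gripper_width: 29.8
gripper_force: 30.0
```

>>> jog_arm(deltas="-0.0001 0 0.001 0 0 0 -1;-0.0001 0 0.001 0 0 0 -1;-0.0001 0 0.001 0 0 0 -1;-0.0001 0 0.001 0 0 0 -1;0 0 0 0 0 0 -1")

```text
clock: 16.83
ee_pos: [511.5, -167.7, 167.0]
ee_rot: [3.077, -0.53, 0.147]
contact_force: [-0.6, 0.2, 0.2]
gripper_width: 29.8
gripper_force: 30.0
```

>>> jog_arm(deltas="-0.0001 0 0.001 0 0 0 -1;-0.0001 0 0.001 0 0 0 -1;0 0 0 0 0 0 -1;0 0 0 0 0 0 -1")

```text
clock: 17.17
ee_pos: [511.5, -167.7, 165.1]
ee_rot: [3.077, -0.53, 0.148]
contact_force: [-0.7, 0.5, 0.3]
gripper_width: 29.7
gripper_force: 30.0
```

>>> jog_arm(deltas="-0.0001 0 0.001 0 0 0 -1;-0.0001 0 0.001 0 0 0 -1;0 0 0 0 0 0 -1;0 0 0 0 0 0 -1")

```text
clock: 17.5
ee_pos: [511.5, -167.7, 163.1]
ee_rot: [3.077, -0.53, 0.148]
contact_force: [0.9, 0.7, -0.5]
gripper_width: 29.7
gripper_force: 30.0
```

Run:
```python
from h import *
F=[]
for i in range(6): F.append(sense()['contact_force']); read_camera('side')
print(np.mean(F,0),cur()[0])
```

```text
[-0.09688347 -0.01004867 -0.21354634] [ 511.55222642 -167.73802119  163.19663733]
```

>>> jog_arm(deltas="-0.0001 0 0.001 0 0 0 -1;-0.0001 0 0.001 0 0 0 -1;0 0 0 0 0 0 -1;0 0 0 0 0 0 -1")

```text
clock: 18.13
ee_pos: [511.6, -167.7, 161.2]
ee_rot: [3.076, -0.53, 0.148]
contact_force: [-0.1, 0.0, 1.5]
gripper_width: 30.1
gripper_force: 30.0
```

Run:
```python
from h import *
F=[]
for i in range(6): F.append(sense()['contact_force']); read_camera('side')
print(np.mean(F,0),cur()[0])
```

```text
[ 0.60461557 -0.11969942  1.24159836] [ 511.60154942 -167.76449033  161.25155673]
```

>>> jog_arm(deltas="0 0 0 0 0 0 0;0 0 0 0 0 0 0.2;0 0 0 0 0 0 0.5;0 0 0 0 0 0 0.8;0 0 0 0 0 0 0.8;0 0 0 0 0 0 0.8;0 0 0 0 0 0 0.8")

```text
clock: 19.02
ee_pos: [511.5, -167.7, 161.1]
ee_rot: [3.076, -0.53, 0.148]
contact_force: [-0.4, -0.2, -0.1]
gripper_width: 73.1
gripper_force: 0.0
```

Run:
```python
from h import *
s=read_camera('scene');d=read_camera('side')
print(sense()['contact_force'],sense()['gripper_width'])
def cr(c,r0,r1,c0,c1,s): return cv2.resize(c['pixels'][r0:r1,c0:c1,::-1],None,fx=s,fy=s,interpolation=cv2.INTER_CUBIC)
cv2.imwrite('pics/c6.png',np.hstack([cr(s,150,230,180,245,6),cr(d,190,270,215,280,6)]))
```

```text
[0.67656477 0.21847124 0.26384029] 80.9252472135009
```

View pics/c6.png

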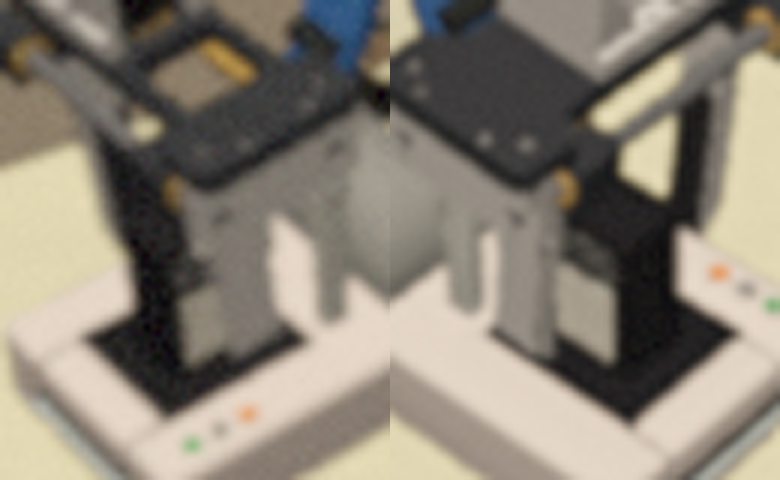

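Both views show the tank standing upright in the pocket and the fingers clear of it. I rise straight up, square the tool and close the fingers.

>>> jog_arm(deltas="0 0 -0.01 0 0 0 1;0 0 -0.025 0 0 0 1;0 0 -0.03 0 0 0 1;0 0 -0.03 0 0 0 1;0 0 -0.03 0 0 0 1;0 0 -0.012 0 -1.8 0 0;0 0 -0.012 0 -1.8 0 -1;0 0 -0.012 0 -1.8 0 -1;0 0 0 0 0 0 -1;0 0 0 0 0 0 -1", grip_force=20)

```text
clock: 19.95
ee_pos: [498.1, -162.9, 321.9]
ee_rot: [3.095, -0.533, 0.006]
contact_force: [0.1, 0.3, -0.9]
gripper_width: 64.2
gripper_force: 0.0
```

Run:
```python
from h import *
p,M=cur(); print(p,M[:,2],sense()['gripper_width'])
w=read_camera('wrist');s=read_camera('scene');d=read_camera('side')
print('pens',tri(ray(s,(139.3,316.7)),ray(d,(150,180.7))),'cup',onz(s,(190,307),0),onz(d,(200,195),0))
for t in ['clamp_tab','clamp_hinge','black_tank_centre','pocket_mouth']:
    L={n:[x for x in place_of(t,n)][:2] for n in ('scene','side','wrist')}
    print(t,{n:[(np.round(x['location'],1).tolist(),round(x['confidence'],2)) for x in v] for n,v in L.items()})
    if L['scene'] and L['side']: print(tri(ray(s,L['scene'][0]['location']),ray(d,L['side'][0]['location'])))
save(w,'w4.png',1.5)
plan(p,M,[644.5,-214.7,322],toolM(-109.45),6,-1)
```

```text
[ 498.10297037 -162.94479473  321.93517586] [ 0.00345754 -0.00126482 -0.99999322] 64.18186060841867
pens (array([ 770.84893268, -322.16004483,  133.86253439]), [np.float64(1.0590458446630955), np.float64(1.059045844663253)]) cup [ 730.22813883 -327.75743571    0.        ] [ 733.57139629 -303.2818514     0.        ]
clamp_tab {'scene': [([139.9, 238.8], 0.8), ([231.0, 147.3], 0.56)], 'side': [([172.5, 213.7], 0.95)], 'wrist': [([53.8, 252.9], 0.96)]}
(array([ 611.73491978, -197.53207062,  186.8253107 ]), [np.float64(4.636621655564575), np.float64(4.636621655564614)])
clamp_hinge {'scene': [([176.8, 229.4], 0.69)], 'side': [([210.1, 237.6], 0.81), ([254.2, 245.3], 0.56)], 'wrist': [([121.0, 247.5], 0.67), ([142.2, 253.1], 0.56)]}
(array([ 563.03136812, -196.41030125,  106.72262165]), [np.float64(0.967405315737431), np.float64(0.9674053157374437)])
black_tank_centre {'scene': [([245.9, 318.4], 0.75), ([197.9, 212.9], 0.71)], 'side': [([175.7, 283.9], 0.87), ([231.4, 251.2], 0.73)], 'wrist': [([160.2, 251.0], 0.87), ([81.1, 442.6], 0.76)]}
(array([ 539.15039095, -441.31971817,   34.86985166]), [np.float64(2.398436709333686), np.float64(2.3984367093335925)])
pocket_mouth {'scene': [([207.6, 211.1], 0.7), ([229.7, 147.6], 0.41)], 'side': [([242.4, 250.9], 0.78)], 'wrist': [([164.6, 254.4], 0.72)]}
(array([ 519.0036886 , -174.0406838 ,   40.08640113]), [np.float64(5.083360560993583), np.float64(5.08336056099349)])
0.0259 -0.0000 0.0001 0.00 -0.04 -0.02 -1;0.0259 -0.0000 0.0001 0.00 -0.04 -0.02 -1;0.0259 -0.0000 0.0001 0.00 -0.04 -0.02 -1;0.0259 -0.0000 0.0000 0.00 -0.04 -0.02 -1;0.0259 -0.0000 0.0000 0.00 -0.04 -0.02 -1;0.0259 0.0000 0.0000 0.00 -0.04 -0.02 -1
```

View pics/w4.png

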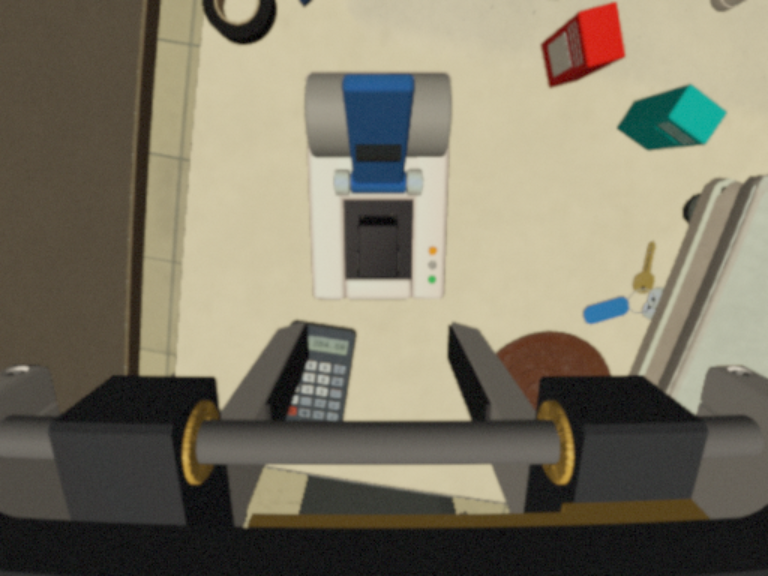

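The wrist view shows the tank seated in the pocket, with the clamp, hinge and pocket all centred near column 378, so the tool y is in line. I go over and behind the clamp with closed fingers.

>>> jog_arm(deltas="0.0259 0 0 0 0 0 -1;0.0259 0 0 0 0 0 -1;0.0259 0 0 0 0 0 -1;0.0259 0 0 0 0 0 -1;0.0259 0 0 0 0 0 -1;0.0259 0 0 0 0 0 -1;0 0 0.012 0 0 0 -1;0 0 0.02 0 0 0 -1;0 0 0.02 0 0 0 -1;0 0 0.018 0 0 0 -1;0 0 0.005 0 0 0 -1;0 0 0 0 0 0 -1")

```text
clock: 21.7
ee_pos: [644.1, -214.8, 245.2]
ee_rot: [-3.096, 0.533, 0.002]
contact_force: [0.9, 0.6, 0.6]
gripper_width: 0.6
gripper_force: 0.0
```

```bash
cat > fr.py <<'E'
from h import *
p,M=cur(); X=np.array([.943,-.333,0]);Y=np.array([.333,.943,0]); C=np.array([520,-170.7,0])
q=p-C; s=sense(); F=s['contact_force']
print('printer x %.1f y %.1f tip z %.1f'%(q@X-20,q@Y,p[2]-97.2),'Fx %.1f Fy %.1f Fz %.1f'%(F@X,F@Y,F[2]),'w',s['gripper_width'],M[:,2].round(3),s['clock'])
E
python3 fr.py
```

```text
printer x 111.7 y -0.2 tip z 148.0 Fx 0.6 Fy 0.9 Fz 0.6 w 0.6158931029629245 [-0.001  0.    -1.   ] 21.7
```

>>> jog_arm(deltas="-0.004 0 0 0 0 0 -1;-0.004 0 0 0 0 0 -1;-0.004 0 0 0 0 0 -1;-0.003 0 0 0 0 0 -1;-0.003 0 0 0 0 0 -1;-0.003 0 0 0 0 0 -1;-0.003 0 0 0 0 0 -1;-0.003 0 0 0 0 0 -1")

```text
clock: 22.37
ee_pos: [619.6, -206.1, 247.8]
ee_rot: [3.095, -0.533, 0.008]
contact_force: [7.5, -3.2, 6.7]
gripper_width: 0.4
gripper_force: 4.2
```

```bash
python3 fr.py
```

```text
printer x 85.7 y -0.2 tip z 150.6 Fx 8.2 Fy -0.5 Fz 6.7 w 0.37795191374473835 [ 0.005 -0.002 -1.   ] 22.3667
```

Run:
```python
import numpy as np
def tgt(t):
    x=30-90*np.cos(t)+5*np.sin(t); z=107+90*np.sin(t)+5*np.cos(t)
    if t>np.pi/2: x=30-102*np.cos(t)+5*np.sin(t)
    return np.array([x+8,z])
T=np.r_[2.01,np.linspace(1.95,1.57,8),np.linspace(1.52,0.3,25)]
P=[tgt(t) for t in T]
print(P[0])
for a,b,t in zip(P,P[1:],T[1:]): print('%.2f  x %.4f up %.4f  -> %.1f %.1f'%(t,(b-a)[0]/1000,(b-a)[1]/1000,*b))
```

```text
[ 85.89777573 186.33205644]
1.95  x -0.0055 up 0.0024  -> 80.4 188.8
1.90  x -0.0051 up 0.0019  -> 75.3 190.7
1.84  x -0.0052 up 0.0017  -> 70.1 192.4
1.79  x -0.0053 up 0.0014  -> 64.8 193.8
1.73  x -0.0054 up 0.0012  -> 59.4 195.0
1.68  x -0.0054 up 0.0009  -> 53.9 195.9
1.62  x -0.0055 up 0.0007  -> 48.4 196.6
1.57  x -0.0055 up 0.0004  -> 42.9 197.0
1.52  x -0.0045 up 0.0001  -> 38.4 197.1
1.47  x -0.0046 up -0.0001  -> 33.8 197.0
1.42  x -0.0046 up -0.0003  -> 29.3 196.7
1.37  x -0.0045 up -0.0006  -> 24.7 196.2
1.32  x -0.0045 up -0.0008  -> 20.2 195.4
1.27  x -0.0045 up -0.0010  -> 15.7 194.3
1.22  x -0.0044 up -0.0012  -> 11.3 193.1
1.16  x -0.0043 up -0.0015  -> 7.0 191.6
1.11  x -0.0043 up -0.0017  -> 2.7 190.0
1.06  x -0.0042 up -0.0019  -> -1.4 188.1
1.01  x -0.0041 up -0.0021  -> -5.5 185.9
0.96  x -0.0040 up -0.0023  -> -9.5 183.6
0.91  x -0.0038 up -0.0025  -> -13.3 181.1
0.86  x -0.0037 up -0.0027  -> -17.0 178.4
0.81  x -0.0036 up -0.0029  -> -20.5 175.5
0.76  x -0.0034 up -0.0031  -> -24.0 172.5
0.71  x -0.0032 up -0.0032  -> -27.2 169.2
0.66  x -0.0031 up -0.0034  -> -30.3 165.8
0.60  x -0.0029 up -0.0035  -> -33.2 162.3
0.55  x -0.0027 up -0.0037  -> -35.9 158.6
0.50  x -0.0025 up -0.0038  -> -38.4 154.8
0.45  x -0.0023 up -0.0039  -> -40.8 150.8
0.40  x -0.0021 up -0.0041  -> -42.9 146.8
0.35  x -0.0019 up -0.0042  -> -44.8 142.6
0.30  x -0.0017 up -0.0043  -> -46.5 138.4
```

>>> jog_arm(deltas="0.003 0 0 0 0 0 -1;0 0 -0.012 0 0 0 -1;0 0 -0.015 0 0 0 -1;0 0 -0.01 0 0 0 -1;0 0 0 0 0 0 -1")

```text
clock: 22.78
ee_pos: [622.4, -207.1, 286.6]
ee_rot: [3.095, -0.533, 0.008]
contact_force: [0.6, -0.4, 0.2]
gripper_width: 0.4
gripper_force: 0.0
```

```bash
python3 fr.py
```

```text
printer x 88.7 y -0.2 tip z 189.4 Fx 0.7 Fy -0.2 Fz 0.2 w 0.3993685160616948 [ 0.005 -0.002 -1.   ] 22.7833
```

>>> jog_arm(deltas="-0.004 0 0 0 0 0 -1;-0.005 0 -0.0012 0 0 0 -1;-0.005 0 -0.0014 0 0 0 -1;-0.005 0 -0.0013 0 0 0 -1;-0.005 0 -0.0012 0 0 0 -1;-0.005 0 -0.0009 0 0 0 -1;-0.005 0 -0.0006 0 0 0 -1;-0.005 0 -0.0005 0 0 0 -1")

```text
clock: 23.45
ee_pos: [585.0, -193.8, 290.7]
ee_rot: [3.095, -0.533, 0.005]
contact_force: [4.2, -1.6, 2.8]
gripper_width: 0.5
gripper_force: 2.3
```

```bash
python3 fr.py
```

```text
printer x 49.0 y -0.2 tip z 193.5 Fx 4.5 Fy -0.1 Fz 2.8 w 0.49324447504677177 [ 0.003 -0.001 -1.   ] 23.45
```

>>> jog_arm(deltas="-0.005 0 -0.0015 0 0 0 -1;-0.005 0 -0.001 0 0 0 -1;-0.0045 0 0 0 0 0 -1;-0.0045 0 0.0003 0 0 0 -1;-0.0045 0 0.0006 0 0 0 -1;-0.0045 0 0.0008 0 0 0 -1;-0.0045 0 0.001 0 0 0 -1")

```text
clock: 24.03
ee_pos: [554.2, -182.9, 290.4]
ee_rot: [3.096, -0.533, 0.003]
contact_force: [4.8, -2.2, -2.1]
gripper_width: 0.6
gripper_force: 2.1
```

```bash
python3 fr.py
```

```text
printer x 16.3 y -0.1 tip z 193.2 Fx 5.3 Fy -0.5 Fz -2.1 w 0.5745069738769831 [ 0.002 -0.001 -1.   ] 24.0333
```

>>> jog_arm(deltas="-0.0044 0 0.0012 0 0 0 -1;-0.0043 0 0.0014 0 0 0 -1;-0.0043 0 0.0016 0 0 0 -1;-0.0042 0 0.0018 0 0 0 -1;-0.0041 0 0.0020 0 0 0 -1;-0.0040 0 0.0022 0 0 0 -1")

```text
clock: 24.53
ee_pos: [530.4, -174.4, 280.4]
ee_rot: [3.096, -0.533, 0.004]
contact_force: [4.0, -2.4, -0.6]
gripper_width: 0.3
gripper_force: 2.0
```

```bash
python3 fr.py
```

```text
printer x -8.9 y -0.1 tip z 183.2 Fx 4.5 Fy -0.9 Fz -0.6 w 0.3469512367132992 [ 0.002 -0.001 -1.   ] 24.5333
```

>>> jog_arm(deltas="-0.0038 0 0.0024 0 0 0 -1;-0.0037 0 0.0027 0 0 0 -1;-0.0036 0 0.0029 0 0 0 -1;-0.0034 0 0.0031 0 0 0 -1;-0.0032 0 0.0032 0 0 0 -1;-0.0031 0 0.0034 0 0 0 -1")

```text
clock: 25.03
ee_pos: [510.8, -167.5, 262.4]
ee_rot: [3.096, -0.533, 0.003]
contact_force: [2.7, -2.2, 2.5]
gripper_width: 0.4
gripper_force: 2.0
```

```bash
python3 fr.py
```

```text
printer x -29.7 y -0.0 tip z 165.2 Fx 3.3 Fy -1.2 Fz 2.5 w 0.4211517344696748 [ 0.002 -0.001 -1.   ] 25.0333
```

Tracking is good, with θ about 0.66. I continue the arc.

>>> jog_arm(deltas="-0.0029 0 0.0035 0 0 0 -1;-0.0027 0 0.0037 0 0 0 -1;-0.0025 0 0.0038 0 0 0 -1;-0.0023 0 0.0039 0 0 0 -1;0 0 0 0 0 0 -1")

```text
clock: 25.45
ee_pos: [500.8, -163.9, 246.7]
ee_rot: [-3.096, 0.533, -0.0]
contact_force: [0.1, -0.5, 0.3]
gripper_width: 0.5
gripper_force: 0.5
```

```bash
python3 fr.py
```

```text
printer x -40.4 y 0.0 tip z 149.5 Fx 0.2 Fy -0.5 Fz 0.3 w 0.5491189525068731 [ 0.  0. -1.] 25.45
```

>>> jog_arm(deltas="-0.001 0 0.002 0 0 0 -1;-0.001 0 0.002 0 0 0 -1;-0.001 0 0.0021 0 0 0 -1;-0.0009 0 0.0021 0 0 0 -1")

```text
clock: 25.78
ee_pos: [497.5, -162.8, 239.2]
ee_rot: [3.096, -0.533, 0.002]
contact_force: [-2.5, -0.5, 4.8]
gripper_width: 0.6
gripper_force: 2.1
```

>>> jog_arm(deltas="-0.0008 0 0.002 0 0 0 -1;-0.0008 0 0.002 0 0 0 -1")

```text
clock: 25.95
ee_pos: [496.1, -162.2, 235.2]
ee_rot: [3.096, -0.533, 0.002]
contact_force: [-1.1, -0.6, 5.0]
gripper_width: 0.6
gripper_force: 2.1
```

```bash
python3 fr.py
```

```text
printer x -45.4 y 0.0 tip z 138.0 Fx -0.8 Fy -0.9 Fz 5.0 w 0.6045569981278716 [ 0.001 -0.    -1.   ] 25.95
```

>>> jog_arm(deltas="-0.0006 0 0.0015 0 0 0 -1;-0.0006 0 0.0015 0 0 0 -1")

```text
clock: 26.12
ee_pos: [495.0, -161.9, 232.2]
ee_rot: [3.096, -0.533, 0.002]
contact_force: [-1.9, -0.3, 4.4]
gripper_width: 0.5
gripper_force: 2.1
```

>>> jog_arm(deltas="-0.0005 0 0.0015 0 0 0 -1;-0.0005 0 0.0015 0 0 0 -1")

```text
clock: 26.28
ee_pos: [494.1, -161.5, 229.3]
ee_rot: [3.096, -0.533, 0.003]
contact_force: [-0.9, -0.5, 4.2]
gripper_width: 0.5
gripper_force: 2.1
```

```bash
python3 fr.py
```

```text
printer x -47.5 y 0.0 tip z 132.1 Fx -0.7 Fy -0.8 Fz 4.2 w 0.48514599731746316 [ 0.002 -0.001 -1.   ] 26.2833
```

>>> jog_arm(deltas="-0.0003 0 0.001 0 0 0 -1;-0.0002 0 0.001 0 0 0 -1")

```text
clock: 26.45
ee_pos: [493.6, -161.4, 227.3]
ee_rot: [3.096, -0.533, 0.002]
contact_force: [-2.3, -0.4, 5.2]
gripper_width: 0.5
gripper_force: 2.1
```

>>> jog_arm(deltas="-0.0002 0 0.0008 0 0 0 -1;-0.0002 0 0.0007 0 0 0 -1")

```text
clock: 26.62
ee_pos: [493.3, -161.3, 225.8]
ee_rot: [3.096, -0.534, 0.003]
contact_force: [-1.9, 0.6, 5.7]
gripper_width: 0.5
gripper_force: 2.0
```

>>> jog_arm(deltas="-0.0002 0 0.0007 0 0 0 -1;-0.0001 0 0.0007 0 0 0 -1")

```text
clock: 26.78
ee_pos: [493.0, -161.1, 224.4]
ee_rot: [3.096, -0.533, 0.003]
contact_force: [-2.4, -0.9, 5.0]
gripper_width: 0.7
gripper_force: 2.1
```

>>> jog_arm(deltas="-0.0001 0 0.0006 0 0 0 -1;-0.0001 0 0.0006 0 0 0 -1")

```text
clock: 26.95
ee_pos: [492.8, -161.1, 223.3]
ee_rot: [3.096, -0.533, 0.002]
contact_force: [-2.7, 0.5, 4.5]
gripper_width: 0.4
gripper_force: 2.4
```

>>> jog_arm(deltas="-0.0001 0 0.0006 0 0 0 -1;-0.0001 0 0.0006 0 0 0 -1")

```text
clock: 27.12
ee_pos: [492.6, -161.0, 222.1]
ee_rot: [3.096, -0.533, 0.003]
contact_force: [-3.2, 0.7, 5.3]
gripper_width: 0.6
gripper_force: 2.5
```

>>> jog_arm(deltas="-0.0001 0 0.0006 0 0 0 -1;-0.0001 0 0.0006 0 0 0 -1")

```text
clock: 27.28
ee_pos: [492.4, -160.9, 220.9]
ee_rot: [3.096, -0.533, 0.002]
contact_force: [-3.5, 0.3, 5.1]
gripper_width: 0.7
gripper_force: 2.6
```

>>> jog_arm(deltas="-0.0006 0 0.0005 0 0 0 -1;-0.0006 0 0.0005 0 0 0 -1")

```text
clock: 27.45
ee_pos: [491.7, -160.7, 220.1]
ee_rot: [3.095, -0.533, 0.005]
contact_force: [3.9, -1.9, 4.5]
gripper_width: 0.5
gripper_force: 2.4
```

>>> jog_arm(deltas="-0.0003 0 0.0006 0 0 0 -1;-0.0003 0 0.0006 0 0 0 -1")

```text
clock: 27.62
ee_pos: [491.2, -160.5, 219.0]
ee_rot: [3.095, -0.533, 0.006]
contact_force: [3.8, -2.6, 5.1]
gripper_width: 0.3
gripper_force: 2.5
```

>>> jog_arm(deltas="-0.0001 0 0.0006 0 0 0 -1;-0.0001 0 0.0006 0 0 0 -1")

```text
clock: 27.78
ee_pos: [490.8, -160.3, 217.6]
ee_rot: [3.096, -0.533, 0.004]
contact_force: [4.3, -1.3, 4.3]
gripper_width: 0.4
gripper_force: 2.6
```

>>> jog_arm(deltas="0 0 0.0006 0 0 0 -1;0 0 0.0006 0 0 0 -1")

```text
clock: 27.95
ee_pos: [490.7, -160.3, 216.3]
ee_rot: [3.096, -0.533, 0.003]
contact_force: [4.1, -0.7, 4.7]
gripper_width: 0.7
gripper_force: 2.7
```

>>> jog_arm(deltas="0 0 0.0006 0 0 0 -1;0 0 0.0006 0 0 0 -1")

```text
clock: 28.12
ee_pos: [490.6, -160.3, 215.1]
ee_rot: [3.096, -0.533, 0.003]
contact_force: [2.2, -1.2, 6.1]
gripper_width: 0.4
gripper_force: 2.9
```

>>> jog_arm(deltas="0 0 0.0006 0 0 0 -1;0 0 0.0006 0 0 0 -1")

```text
clock: 28.28
ee_pos: [490.6, -160.2, 213.8]
ee_rot: [3.096, -0.533, 0.002]
contact_force: [2.6, -0.9, 4.9]
gripper_width: 0.5
gripper_force: 3.0
```

Run:
```python
from h import *
F=[]
for i in range(4): F.append(sense()['contact_force']); d=read_camera('side'); s=read_camera('scene')
print(np.mean(F,0),cur()[0])
import subprocess; print(subprocess.getoutput('python3 fr.py'))
for n,c in (('scene',s),('side',d)):
  for t in ('black_tank_centre','clamp_tab'): print(n,t,[(np.round(x['location'],1).tolist(),round(x['confidence'],2)) for x in place_of(t,n)])
```

```text
[ 3.03923684 -1.03442077  4.68221124] [ 490.52891865 -160.2563514   213.79924625]
printer x -51.3 y 0.0 tip z 116.6 Fx 3.4 Fy -0.4 Fz 4.4 w 0.6613055327018388 [ 0.001 -0.    -1.   ] 28.6833
this script no longer has the robotException ignored in: <_io.TextIOWrapper mode='rw' encoding='UTF-8'>
Traceback (most recent call last):
BrokenPipeError: [Errno 32] Broken pipe
```

>>> jog_arm(deltas="0 0 0.0005 0 0 0 -1;0 0 0.0005 0 0 0 -1")

```text
clock: 28.85
ee_pos: [490.5, -160.3, 212.9]
ee_rot: [3.096, -0.533, 0.002]
contact_force: [1.9, -0.9, 6.0]
gripper_width: 0.3
gripper_force: 3.1
```

>>> jog_arm(deltas="0 0 0.0005 0 0 0 -1;0 0 0.0005 0 0 0 -1")

```text
clock: 29.02
ee_pos: [490.5, -160.2, 211.9]
ee_rot: [3.096, -0.533, 0.002]
contact_force: [1.5, 0.5, 6.7]
gripper_width: 0.1
gripper_force: 3.2
```

>>> jog_arm(deltas="0 0 0.0005 0 0 0 -1;0 0 0.0005 0 0 0 -1")

```text
clock: 29.18
ee_pos: [490.4, -160.2, 210.9]
ee_rot: [3.096, -0.533, 0.002]
contact_force: [0.8, -0.9, 7.7]
gripper_width: 0.5
gripper_force: 3.9
```

>>> jog_arm(deltas="0 0 0.0004 0 0 0 -1;0 0 0.0003 0 0 0 -1;0 0 0 0 0 0 -1")

```text
clock: 29.43
ee_pos: [490.4, -160.2, 210.5]
ee_rot: [3.096, -0.533, 0.002]
contact_force: [-0.5, 0.7, 10.5]
gripper_width: 0.6
gripper_force: 5.1
```

>>> jog_arm(deltas="0 0 0.0003 0 0 0 -1;0 0 0 0 0 0 -1;0 0 0 0 0 0 -1")

```text
clock: 29.68
ee_pos: [490.4, -160.2, 210.4]
ee_rot: [3.096, -0.533, 0.002]
contact_force: [-2.7, 0.6, 12.5]
gripper_width: 0.7
gripper_force: 6.1
```

The force jumped to 12.5 N with almost no further travel, so the tank is at its stop. I rise straight off.

>>> jog_arm(deltas="0 0 -0.0008 0 0 0 -1;0 0 -0.002 0 0 0 -1;0 0 -0.006 0 0 0 -1;0 0 -0.02 0 0 0 -1;0 0 -0.03 0 0 0 -1;0 0 -0.03 0 0 0 -1;0 0 -0.02 0 0 0 -1;0 0 0 0 0 0 -1;0 0 0 0 0 0 -1;0 0 0 0 0 0 -1")

```text
clock: 30.52
ee_pos: [490.1, -160.1, 317.6]
ee_rot: [-3.096, 0.533, 0.0]
contact_force: [-0.1, 0.6, -0.3]
gripper_width: 0.2
gripper_force: 0.0
```

Run:
```python
from h import *
s=read_camera('scene');d=read_camera('side')
print(sense()['contact_force'],cur()[0])
C=np.array([520,-170.7]);X=np.array([.943,-.333])
for n,c in (('scene',s),('side',d)):
    for t in ('clamp_tab','clamp_hinge','black_tank_centre'):
        print(n,t,[(np.round(x['location'],1).tolist(),round(x['confidence'],2)) for x in place_of(t,n)][:3])
    for th in (0,.1,.2): print('tab pred',th,proj(c,[*(C+X*(50-90*np.cos(th)+5*np.sin(th))),107+90*np.sin(th)+5*np.cos(th)]).round(1),end=' ')
    print('tank home pred',proj(c,[*C,58]).round(1),'raised',proj(c,[*C,66]).round(1))
```

```text
[-0.49553495  0.79813604  0.19620179] [ 490.1342838  -160.13544312  317.40674491]
scene clamp_tab [([188.8, 195.4], 0.82)]
scene clamp_hinge [([177.5, 228.0], 0.71)]
scene black_tank_centre [([200.1, 214.6], 0.85), ([245.9, 317.8], 0.81)]
tab pred 0 [189.5 194.3] tab pred 0.1 [186.2 194.3] tab pred 0.2 [182.8 194.5] tank home pred [199.6 210.9] raised [197.1 210.7]
side clamp_tab [([226.8, 263.5], 0.75)]
side clamp_hinge [([211.1, 235.2], 0.92)]
side black_tank_centre [([237.4, 249.3], 0.66), ([175.2, 283.3], 0.66), ([209.1, 235.9], 0.54)]
tab pred 0 [229.1 265.8] tab pred 0.1 [225.6 265.5] tab pred 0.2 [222.  264.8] tank home pred [239.1 251.4] raised [236.4 251.4]
```

The clamp stayed at about 0.02–0.06 rad, the forces read zero and the arm is clear. Handing in.

```bash
python3 -c "
from workcell import sign_off
print(sign_off())"
```

```text
the job is handed in; nothing more can be done
None
```

The black tank stands in the printer's pocket, pressed down to its stop with the blue clamp closed over it. The arm is clear of everything and the job is handed in; no verdict came back.

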